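Put the squat bottles away in the lipped hood chest

TASK

Put every squat broad-footed bottle away in the chest: lift the chest's lid off by its knob and lay it on the bench clear of the chest, then bring each bottle in under the chest's fixed lip by tilting it, and stand it upright on the chest floor, set down and not dropped. When all are in, put the lid back fully home, then take the white splash board from its stand and lean it, foot on the bench, against the chest's long side that faces away from the robot, roughly centred and square to it. Leave the other things on the bench where they are.

Things in the scene. Friction and masses are not known exactly. Their poses are not given: they have to be found in the camera images.
- chest: fixed light-grey plastic chest, 113 mm (its x) by 288 mm (its y), 100 mm tall; origin on the underside, mid-length; z up; outer face nearest the robot at x = -57 mm, face away from it at x = +56 mm. Floor 6 mm thick, near wall x = -57 to -51, far wall x = 44 to 56, end walls 6 mm: inside 95 x 276 mm. Three bottles fit in a row, e.g. at x = -4, y = -91, 0, +91 mm
- opening (a point): centre of the opening in the chest's top, 100 mm above its underside (chest x = 9 mm, y = 0). The opening spans chest x = -26 to +44 mm and y = -138 to +138 mm: 70 mm wide, narrower than a bottle's 80 mm foot
- lip_edge (a point): middle of the top edge of the chest's fixed lip (chest x = -26 mm, z = 100 mm). The lip, z = 95 to 100 mm, covers the inside from the near wall to here. A bottle tilted about 30 degrees, cap towards the robot, foot away, gets its near foot edge under the lip; then right it, foot just below the lip and neck in the opening, some 22 mm beyond this edge, and lower it
- lid: loose grey lid, about 350 g: plate 84 x 292 x 6 mm, origin at the centre of the plate's underside, long side along its y, z up. Under it a centred flange 58 x 264 mm, 6 mm deep, drops into the opening (6 mm play each way). Home: plate flat on the chest's top, origin at the opening's centre, sides parallel. On the bench it rests on the flange, origin 6 mm up
- lid_knob (a point): centre of the lid's black block knob, 24 mm (lid x) by 30 mm (lid y) by 40 mm tall, centred on the plate; this point is 26 mm above the lid's origin, the knob's top 46 mm above it
- bottle1: squat amber bottle with long white cap, one of 2 or 3 alike (None if absent), about 160 g, standing left or right of the chest. Round about z, origin at the centre of its underside: foot 80 mm diameter up to z = 12 (bottom edge bevelled), shoulder sloping in to 24 mm diameter at z = 21, neck 24 mm, cap 28 mm diameter from z = 42 to the top at 75 mm: grip it by the cap
- bottle2: squat amber bottle with long white cap, one of 2 or 3 alike (None if absent), about 160 g, standing left or right of the chest. Round about z, origin at the centre of its underside: foot 80 mm diameter up to z = 12 (bottom edge bevelled), shoulder sloping in to 24 mm diameter at z = 21, neck 24 mm, cap 28 mm diameter from z = 42 to the top at 75 mm: grip it by the cap
- bottle3: squat amber bottle with long white cap, one of 2 or 3 alike (None if absent), about 160 g, standing left or right of the chest. Round about z, origin at the centre of its underside: foot 80 mm diameter up to z = 12 (bottom edge bevelled), shoulder sloping in to 24 mm diameter at z = 21, neck 24 mm, cap 28 mm diameter from z = 42 to the top at 75 mm: grip it by the cap
- stand: fixed steel stand for the board: foot 60 x 130 mm, floor 8 mm thick, and two rails 10 mm thick (up to z = 44 mm) that leave a slot 12 mm wide along its y; origin at the centre of its underside
- board: white plastic splash board, 8 mm thick (its x), 150 mm wide (its y), 190 mm tall (its z), about 200 g; origin at the centre of its bottom edge. Starts upright in the stand's slot, its bottom 8 mm above the bench, its top at 198 mm: grip it by the top edge. Leant well, it slopes some 10 to 35 degrees from upright, with its top towards the chest
- beaker: bystander, leave alone: small glass beaker, 56 mm wide, 70 mm tall, near right; origin at the centre of its underside
- dishes: bystander, leave alone: stack of white dishes, 84 mm wide, 30 mm tall, on the left; origin at the centre of its underside
- vial: bystander, leave alone: small amber jar, 32 mm wide, 60 mm tall, near left; origin at the centre of its underside
- stopcock: bystander, leave alone: white and red stopcock plug, 26 mm wide, 72 mm tall, on the right; origin at the centre of its underside
- tip_box: bystander, leave alone: blue box, 75 x 125 x 45 mm, at the far side; origin at the centre of its underside
Not all that is in view belongs to the job. What is shaped like the bottle1 but red or yellow is not meant.

How it is judged:
On the way, in this order (a step that is already met when the one before it is completed fails the run):
1. the lid has been lifted off and lies on the bench clear of the chest, released (height (world z) of lid between 0.003 and 0.012 m and angle between lid's own z axis and vertical below 0.1 rad and horizontal distance between lid and opening above 0.09 m and linear speed of lid below 0.03 m/s and contact force between the fingers and lid below 0.1 N), for 0.2 s.
2. every bottle stands upright on the chest floor, released (x of bottle1 in the frame of chest between -0.02 and 0.01 m and y of bottle1 in the frame of chest between -0.105 and 0.105 m and z of bottle1 in the frame of chest between 0 and 0.012 m and angle between each of bottle1, bottle2, bottle3's own z axis and vertical below 0.12 rad and linear speed of each of bottle1, bottle2, bottle3 below 0.03 m/s and x of bottle2 in the frame of chest between -0.02 and 0.01 m and y of bottle2 in the frame of chest between -0.105 and 0.105 m and z of bottle2 in the frame of chest between 0 and 0.012 m and x of bottle3 in the frame of chest between -0.02 and 0.01 m and y of bottle3 in the frame of chest between -0.105 and 0.105 m and z of bottle3 in the frame of chest between 0 and 0.012 m and contact force between the fingers and bottle1 below 0.1 N and contact force between the fingers and bottle2 below 0.1 N and contact force between the fingers and bottle3 below 0.1 N), for 0.3 s.
3. the lid lies fully home on the chest again, released (z of lid in the frame of chest between 0.097 and 0.104 m and x of lid in the frame of chest between 0 and 0.018 m and y of lid in the frame of chest between -0.01 and 0.01 m and angle between lid's own z axis and vertical below 0.04 rad and linear speed of lid below 0.02 m/s and angle between the y axis of lid and the y axis of chest, either way round below 0.08 rad and contact force between the fingers and lid below 0.1 N), for 0.3 s.
4. the board leans against the chest's side away from the robot, released (angle between board's own z axis and vertical between 0.15 and 0.7 rad and height (world z) of board below 0.012 m and x of board in the frame of chest between 0.075 and 0.15 m and y of board in the frame of chest between -0.09 and 0.09 m and angle between the y axis of board and the y axis of chest, either way round below 0.25 rad and (contact force between board and chest above 0.03 N or contact force between board and lid above 0.03 N) and linear speed of board below 0.02 m/s and contact force between the fingers and board below 0.1 N), for 0.3 s.
At the end, for the whole second after the job is handed in: Every bottle stands upright (within 0.12 rad) on the chest floor; the lid is flat and home (within 9 mm); the board's foot is on the bench beyond the chest's far side, middle within 90 mm of the chest's, square within 0.25 rad, sloping 0.15 to 0.7 rad, resting on chest or lid; all still (all of step 4 and x of bottle1 in the frame of chest between -0.02 and 0.01 m and y of bottle1 in the frame of chest between -0.105 and 0.105 m and z of bottle1 in the frame of chest between 0 and 0.012 m and angle between each of bottle1, bottle2, bottle3's own z axis and vertical below 0.12 rad and linear speed of each of bottle1, bottle2, bottle3 below 0.03 m/s and x of bottle2 in the frame of chest between -0.02 and 0.01 m and y of bottle2 in the frame of chest between -0.105 and 0.105 m and z of bottle2 in the frame of chest between 0 and 0.012 m and x of bottle3 in the frame of chest between -0.02 and 0.01 m and y of bottle3 in the frame of chest between -0.105 and 0.105 m and z of bottle3 in the frame of chest between 0 and 0.012 m and z of lid in the frame of chest between 0.097 and 0.104 m and x of lid in the frame of chest between 0 and 0.018 m and y of lid in the frame of chest between -0.01 and 0.01 m and angle between lid's own z axis and vertical below 0.04 rad and linear speed of lid below 0.02 m/s and angle between the y axis of lid and the y axis of chest, either way round below 0.08 rad); the robot touches nothing.
It fails at once if a bottle drops into the chest (faster than 1 m/s inside it) ((x of bottle1 in the frame of chest between -0.06 and 0.06 m and y of bottle1 in the frame of chest between -0.145 and 0.145 m and z of bottle1 in the frame of chest below 0.09 m and linear speed of bottle1 above 1 m/s) or (x of bottle2 in the frame of chest between -0.06 and 0.06 m and y of bottle2 in the frame of chest between -0.145 and 0.145 m and z of bottle2 in the frame of chest below 0.09 m and linear speed of bottle2 above 1 m/s) or (x of bottle3 in the frame of chest between -0.06 and 0.06 m and y of bottle3 in the frame of chest between -0.145 and 0.145 m and z of bottle3 in the frame of chest below 0.09 m and linear speed of bottle3 above 1 m/s)).
It fails at once if a bystander is pushed more than 40 mm away or knocked over (distance of any of beaker, dishes, vial, stopcock, tip_box from where it was at the start of the episode above 0.04 m or angle between any of beaker, dishes, vial, stopcock, tip_box's own z axis and vertical above 0.6 rad).
Of bottle1, bottle2, bottle3 only 2 to 3 are there at a start; the rules pass over those that are not, and their reading is None.
At some moment in a run one of bottle1, bottle2, bottle3 may be knocked a few centimetres aside while the robot is not near it.
It also fails if it takes over 208 s, if anything falls off the work surface, if the arm or the gripper's body presses on something with over 40 N, if the wrist force passes 120 N, or if a joint passes its speed limit or range.

ROBOT

A 6-joint arm with a two-finger parallel gripper is mounted at the origin on the work surface. World frame = base frame: x ahead of the robot, y to its left, z up, the work surface at z = 0. Lengths are in m, angles in rad, forces in N, time in s.
With the tool pointing down it reaches from about 0.3 to 0.85 m from the base axis. Payload 4.2 kg.
Tool frame: the origin (TCP) lies midway between the tips of the shut fingers; the grasp point (between the pads) lies env.grip_depth behind it (env.grip_depth is the distance from the TCP to the grasp point, in m); z points along the fingers, y is the direction in which the jaws open and shut (so a half turn about z gives the same grasp; the last joint's range is limited). The gripper opens to 91 mm and grips with 3 to 60 N. Pads are 32 mm wide; open, the fingers measure 118 mm over their backs; the gripper's body (76 mm by 178 mm) begins 60 mm behind the grasp point.
Start: joints at [1.248, 0.32, 1.565, -0, 1.257, -0.02], TCP at [0.171, 0.549, 0.214] pointing down, gripper open.
Joint ranges: [-3.11, 3.11], [-0.84, 2.01], [0.21, 2.61], [-1.34, 4.49], [0.05, 2.63], [-2.56, 2.56]. Speed limits (rad/s): [2.57, 2.57, 3.14, 3.14, 3.14, 3.14].

INTERFACE

Orientations are given as a 3x3 rotation matrix whose columns are the frame's x, y, z axes.
In Python, from rig import env, cams, models gives the robot as it stands.
- The arm moves only by the tool arm_command, never from a script. Its arguments are lists of equal length, an entry for each row: "offset": the shift along the tool's x, y, z as a fraction of full scale, a list of three; "rotation": the turn, a rotation vector about the tool's x, y, z as a fraction of full scale, a list of three; "grip": the opening, from -1 (shut) to 1 (fully open). In form: {"offset": [[x, y, z], ...], "rotation": [[rx, ry, rz], ...], "grip": [grip, ...]}. A call has 1 to 8 rows; each row is the pose to reach, as a shift and turn from the pose commanded when the call began, along the tool's axes at that moment; what a row does not reach only later rows make up. Full scale, the value 1, is 75 cm for a shift and 120 degrees for a turn. A row lasts 1/8 s, in which the tool goes at most 62.5 mm and 10.7 degrees, less where a joint would pass 70% of its speed; a pose out of reach is approached as far as the arm can. A call with a number of a shift or a turn outside -1 to 1 is refused whole. A call with a gripper value outside its range is refused whole. The fingers move at their own pace and stop on an object; the grip force is fixed at half the most. Time passes only in rows, so rows that repeat a pose let the fingers close. It gives the time, the measured TCP pose, the force and the opening at its end, in the units of the state.
- env.get_state(): the state, without advancing time (a new reading comes with each control period).
- cams.read_camera(name): name is "side" or "top" or "wrist"; returns (picture, depth): 400x640x3 uint8, red, green, blue; 400x640 float32, m along the optical axis (not along the pixel's ray), 0 where there is no reading.
- cams.camera_params(name): a dict with "fx", "fy", "cx", "cy" (pixels), "extrinsics" (4x4, takes a point from world to camera coordinates); the wrist camera has in their place "tool_from_camera" (4x4, takes a point from camera to tool coordinates, whose origin is the TCP and whose axes are the flange's). Camera axes: x right, y up, looking along -z (the intrinsics and any distortion apply to the point x, -y, -z); pixel columns grow to the right and rows downward; lengths in m; the calibration is good to about 2 mm. A picture is of the moment at which its call begins: read the wrist's pose just before it. camera_params takes no time and is no camera call.
- env.sign_off(): hands the job in, once; it reports no verdict.
Trained networks look in the newest picture that a camera, given by its name, has taken for a name from the list of things; names that differ only in an ending like _2 or _b are one class to them, and where a whole thing is asked for, a point or a joint stands for the part that bears it (a point fixed in the world has none). Each returns a list of dicts, best first, with "confidence" (0 to 1); they miss things now and then, are a little off and sometimes report something else, mostly with a low value. They report only what shows in the picture. A call takes as long as a camera call. They do not tell look-alikes from the thing itself.
- models.outline_of(camera, label): "region" (400x640 bool, what is visible of it) and "position" ([column, row] as shares, 0 to 1, of the picture: columns of its width, rows of its height, amid what is visible of it).
- models.pinpoint(camera, label): "position" ([column, row] as shares, 0 to 1, of the picture: columns of its width, rows of its height: a listed point, or the origin of a listed thing).
The state is a dict: "time_s": time; "joint_positions": joint angles; "joint_vel": joint speeds; "joint_torque": joint torques, N m; "tool_pos": TCP position; "tcp_rot": TCP orientation; "contact_force": force on the tool from outside, world axes, zero at the start; "wrist_torque": the same for the moment, N m; "gripper_width": opening from 0.0 (shut) to 1.0 (fully open).
Only numpy, scipy, OpenCV 4.12 (cv2) and the standard library are available. Lean on these libraries where they do the work, as an engineer would, in place of code of your own. Each camera call takes 0.05 s, during which the arm holds its last target. There are 200 camera calls.

## Working session

There is one attempt and no reset: what is moved stays moved. The work goes in short steps, Python scripts to look and compute and a tool call to move; the robot and the scene stay as the last step left them, time stands still between calls to the robot, and variables do not carry over. Pictures are saved under pics/ and viewed, about 12 in all and at most 16, crops included, and the job is handed in when it is done.

Besides the shell and the picture viewer there is one more tool, called after "Emit:" in YAML: its name, and indented under it one key for each argument. arm_command: Moves the arm, as the interface text tells. Shift numbers are shares of 75 cm and turn numbers shares of 120 degrees, none past 1 either way. Its arguments: {"type":"object","properties":{"offset":{"type":"array","items":{"type":"array","items":{"type":"number"}}},"rotation":{"type":"array","items":{"type":"array","items":{"type":"number"}}},"grip":{"type":"array","items":{"type":"number"}}},"required":["offset","rotation","grip"]}

```bash
ls; mkdir -p pics; cat > h.py <<'E'
import numpy as np, cv2
from rig import env, cams, models
def snap(c,fn=None):
    s=env.get_state(); im,d=cams.read_camera(c)
    if fn: cv2.imwrite('pics/'+fn,im[:,:,::-1])
    return im,d,s
def T(c,s=None):
    """camera->world"""
    p=cams.camera_params(c)
    if c!='wrist': return np.linalg.inv(np.array(p['extrinsics']))
    W=np.eye(4); W[:3,:3]=s['tcp_rot']; W[:3,3]=s['tool_pos']
    return W@np.array(p['tool_from_camera'])
def cloud(c,d,s=None):
    p=cams.camera_params(c); v,u=np.mgrid[:d.shape[0],:d.shape[1]]
    X=np.stack([(u-p['cx'])/p['fx']*d,-(v-p['cy'])/p['fy']*d,-d],-1)
    M=T(c,s); return X@M[:3,:3].T+M[:3,3]
def ray(c,uv,z,s=None):
    """world point where pixel ray meets height z"""
    p=cams.camera_params(c); M=T(c,s)
    r=M[:3,:3]@np.array([(uv[0]-p['cx'])/p['fx'],-(uv[1]-p['cy'])/p['fy'],-1]); o=M[:3,3]
    return o+r*(z-o[2])/r[2]
def px(r): return np.array(r['position'])*[640,400]
E
python3 - <<'E'
from h import *
print(env.grip_depth, cams.camera_params('top'), cams.camera_params('wrist'))
for c in ['top','side']:
    im,d,s=snap(c,c+'0.png'); P=cloud(c,d,s)
    for l in ['opening','lip_edge','lid_knob','lid','chest','bottle1','bottle2','stand','board','beaker','dishes','vial','stopcock','tip_box']:
        r=models.pinpoint(c,l)
        for q in r:
            u=px(q); i=tuple(np.clip(u[::-1].round().astype(int),0,[399,639]))
            print(c,l,round(q['confidence'],2),u.round(),P[i].round(3))
print(env.get_state()['time_s'], env.get_state()['tcp_rot'])
E
```

```text
pics
0.0188 {'fx': 446.9566514063064, 'fy': 446.9566514063064, 'cx': 319.60876563737116, 'cy': 197.95174530400618, 'extrinsics': array([[ 0.10635651, -0.99430763,  0.00637373, -0.10481036],
       [ 0.97093995,  0.10523482,  0.21494477, -0.55578016],
       [-0.21439197, -0.01667227,  0.97660541, -1.30374688],
       [ 0.        ,  0.        ,  0.        ,  1.        ]])} {'fx': 329.74068050741954, 'fy': 329.74068050741954, 'cx': 323.695475464448, 'cy': 200.22864042293602, 'tool_from_camera': array([[-1.01325213e-03,  9.71794039e-01,  2.35829004e-01,
         6.67700393e-02],
       [ 9.99999467e-01,  1.03168481e-03,  4.52295434e-05,
        -2.07980866e-05],
       [-1.99347402e-04,  2.35828924e-01, -9.71794566e-01,
        -1.71176307e-01],
       [ 0.00000000e+00,  0.00000000e+00,  0.00000000e+00,
         1.00000000e+00]])}
top opening 0.86 [321. 228.] [ 0.466 -0.059  0.105]
top opening 0.49 [238. 170.] [0.628 0.218 0.048]
top lip_edge 0.94 [324. 233.] [ 0.451 -0.069  0.109]
top lid_knob 0.85 [322. 223.] [ 0.474 -0.061  0.147]
top lid 0.68 [324. 223.] [ 0.271 -0.067  1.393]
top l
[... 1631 characters left out ...]
le2 0.63 [273. 190.] [0.466 0.171 0.011]
side stand 0.92 [306. 163.] [0.62  0.189 0.037]
side stand 0.59 [308. 165.] [0.619 0.176 0.036]
side stand 0.21 [316. 206.] [ 0.466 -0.062  0.109]
side board 0.64 [310. 164.] [0.623 0.17  0.042]
side beaker 0.94 [351. 309.] [ 0.343 -0.346  0.057]
side dishes 0.68 [268. 145.] [0.585 0.377 0.028]
side vial 0.63 [234. 192.] [0.353 0.228 0.029]
side stopcock 0.7 [423. 258.] [ 0.626 -0.338  0.011]
side tip_box 0.82 [365. 181.] [ 0.711 -0.014  0.036]
side tip_box 0.31 [322. 205.] [ 0.473 -0.081  0.123]
1.5 [[-9.54521415e-01  2.98142357e-01  4.92331865e-05]
 [ 2.98142360e-01  9.54521414e-01  6.05584161e-05]
 [-2.89391019e-05  7.24828035e-05 -9.99999997e-01]]
```

```bash
python3 - <<'E'
import cv2,numpy as np
a=cv2.imread('pics/top0.png')[110:330,140:520]; a=cv2.resize(a,None,fx=2.1,fy=2.1,interpolation=cv2.INTER_CUBIC); cv2.imwrite('pics/topc.png',a[:600])
E
```

```text
(no output)
```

View pics/topc.png

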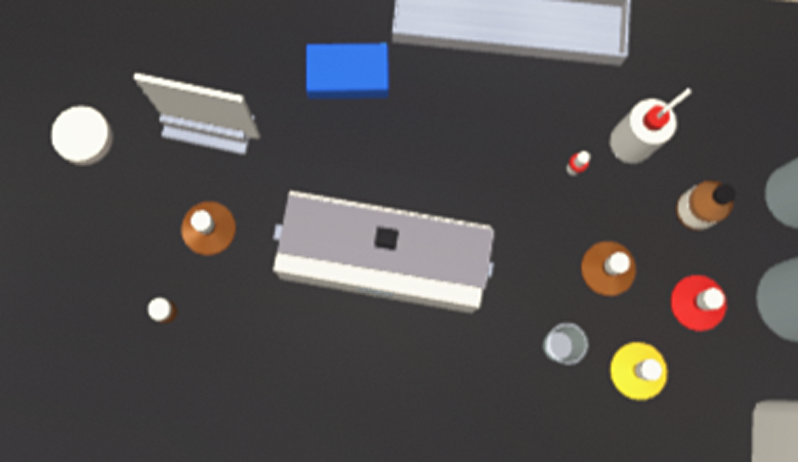

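View pics/side0.png

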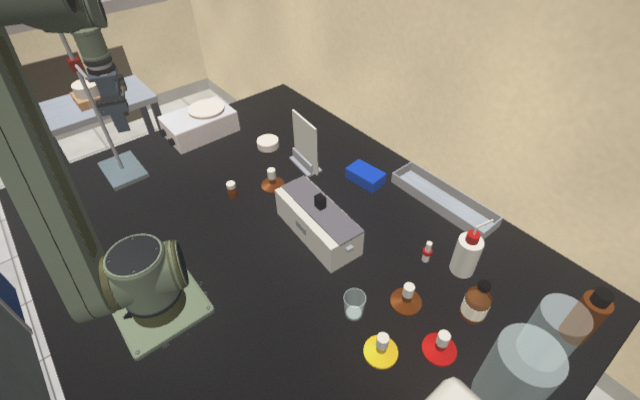

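Candidates for the bottle are amber left at top (239,218) and amber right at (430,238). The red one (470,254) and yellow one (443,289) are decoys, and the black-capped bottles further out don't match either. The crop confirms two amber ones to put away. Next I'll get precise geometry from depth.

```bash
python3 - <<'E'
from h import *
im,d,s=snap('top'); P=cloud('top',d); z=P[...,2]; ok=d>0
def rect(m,n):
    q=(P[m][:,:2]*1000).astype(np.float32); r=cv2.minAreaRect(q); print(n,m.sum(),np.round(r[0],1),np.round(r[1],1),round(r[2],1),'z',np.median(P[m][:,2]).round(4), 'mean',q.mean(0).round(1)); return r
box=lambda a,b,c,e: ok&(P[...,0]>a)&(P[...,0]<b)&(P[...,1]>c)&(P[...,1]<e)
ch=box(.35,.6,-.25,.12)
print('bench z',np.median(z[box(.3,.4,-.2,.1)]))
rect(ch&(z>.085)&(z<.125),'chest top')
rect(ch&(z>.135),'knob')
for n,(x,y) in dict(left=(.472,.19),right=(.478,-.39)).items():
    b=box(x-.07,x+.07,y-.07,y+.07)
    rect(b&(z>.065)&(z<.1),n+' cap'); rect(b&(z>.007)&(z<.03),n+' foot')
b=box(.54,.8,.08,.33)
rect(b&(z>.18),'board top'); rect(b&(z>.03)&(z<.055),'rails'); rect(b&(z>.005)&(z<.2),'all')
for n,bb in dict(tip=(.66,.8,-.07,.13),dish=(.54,.68,.34,.47),vial=(.3,.4,.19,.28),beaker=(.3,.42,-.38,-.27),stop=(.58,.68,-.38,-.28)).items():
    rect(box(*bb)&(z>.02)&(z<.09),n)
for l in ['bottle1','lid','chest','dishes','lid_knob']:
    for r in models.outline_of('top',l)[:4]:
        m=r['region']; q=P[m&ok]; print(l,round(r['confidence'],2),m.sum(),np.median(q,0).round(3),im[m].mean(0).round())
E
```

```text
bench z 0.00013801813767200244
chest top 3763 [468.4 -63.7] [292.5 114.6] 86.0 z 0.1049 mean [466.  -63.6]
knob 91 [478.2 -64.6] [29.4 24.2] 85.1 z 0.1457 mean [477.5 -64.4]
left cap 74 [483.9 200.8] [27.4 25.1] 51.5 z 0.0745 mean [483.6 200.3]
left foot 420 [470.2 191.6] [143.5 113.3] 80.6 z 0.0153 mean [481.1 197.9]
right cap 78 [ 487.9 -395.9] [26.4 27. ] 50.2 z 0.0748 mean [ 487.1 -395. ]
right foot 436 [ 465.7 -385.3] [119.3 123.6] 9.3 z 0.0153 mean [ 484.2 -392.2]
board top 228 [640.4 218.5] [149.9   9. ] 83.6 z 0.1963 mean [639.5 218.1]
rails 261 [670.3 165.3] [ 91.1 248.5] 31.6 z 0.0432 mean [642.1 211. ]
all 1430 [669.8 204.9] [258.3 249.9] 0.2 z 0.0605 mean [640.7 213.3]
tip 942 [746.6  21.5] [ 78.5 121.7] 6.5 z 0.0444 mean [742.8  20.5]
dish 554 [602.8 410.4] [83.1 81.4] 52.4 z 0.0296 mean [602.9 409.6]
vial 112 [354.  243.2] [27.8 28.6] 8.6 z 0.0583 mean [353.9 241.3]
beaker 176 [ 366.7 -331.3] [52.3 54.3] 7.0 z 0.0588 mean [ 369.5 -336.1]
stop 73 [ 635.3 -335.9] [25.4 20.8] 67.1 z 0.0481 mean [ 633.8 -334.6]
bottle1 0.87 512 [ 0.484 -0.389  0.017] [170. 118.  78.]
bottle1 0.79 556 [ 0.342 -0.442  0.016] [240. 229.  94.]
bottle1 0.7 541 [ 0.447 -0.523  0.017] [227.  87.  82.]
bottle1 0.63 475 [0.48  0.195 0.017] [171. 120.  80.]
lid 0.98 2797 [ 0.477 -0.067  0.106] [167. 160. 166.]
chest 0.93 1276 [ 0.421 -0.049  0.098] [219. 217. 209.]
dishes 0.9 605 [0.6   0.407 0.029] [238. 236. 229.]
lid_knob 0.63 2869 [ 0.477 -0.064  0.106] [167. 161. 166.]
```

```bash
cat >> h.py <<'E'
from scipy.spatial.transform import Rotation as Ro
def tool(yaw,tilt=0,jaw='y'):
    """pointing down, jaw along chest y (yaw deg of chest), tilt deg: top leans to robot"""
    R=Ro.from_euler('z',yaw,degrees=True)*Ro.from_euler('y',-tilt,degrees=True)
    B=np.array([[-1,0,0],[0,1,0],[0,0,-1.]]).T if jaw=='y' else np.array([[0,1,0],[1,0,0],[0,0,-1.]]).T
    if jaw=='-x': B=np.array([[0,-1,0],[-1,0,0],[0,0,-1.]]).T
    return R.as_matrix()@B
def plan(targets,P0=None,R0=None):
    """targets: [(tcp pos,R)] -> offset, rotation from pose now (or P0,R0), fractions"""
    s=env.get_state(); P0=np.array(s['tool_pos']) if P0 is None else P0; R0=np.array(s['tcp_rot']) if R0 is None else R0
    for p,R in targets:
        o=R0.T@(np.array(p)-P0); w=Ro.from_matrix(R0.T@R).as_rotvec(degrees=True)
        print('off',(o/.75).round(4).tolist(),'rot',(w/120).round(4).tolist(),'mm',np.linalg.norm(o)*1e3//1,'deg',np.linalg.norm(w).round(1))
CH=np.array([.469,-.064]); YAW=-4.0
def c2w(x,y,z):
    a=np.radians(YAW); return np.array([CH[0]+x*np.cos(a)-y*np.sin(a),CH[1]+x*np.sin(a)+y*np.cos(a),z])
E
python3 - <<'E'
from h import *
plan([(c2w(.009,0,.24),tool(YAW))])
E
```

```text
off [-0.634, -0.6589, -0.0348] rot [0.0001, 0.0, -0.1112] mm 686.0 deg 13.3
```

Emit:
arm_command:
  offset:
    - [-0.634,-0.659,-0.035]
    - [-0.634,-0.659,-0.035]
    - [-0.634,-0.659,-0.035]
    - [-0.634,-0.659,-0.035]
    - [-0.634,-0.659,-0.035]
    - [-0.634,-0.659,-0.035]
    - [-0.634,-0.659,-0.035]
    - [-0.634,-0.659,-0.035]
  rotation:
    - [0,0,-0.111]
    - [0,0,-0.111]
    - [0,0,-0.111]
    - [0,0,-0.111]
    - [0,0,-0.111]
    - [0,0,-0.111]
    - [0,0,-0.111]
    - [0,0,-0.111]
  grip: [1,1,1,1,1,1,1,1]

```text
time_s: 2.8
tool_pos: [0.3954, 0.1, 0.2335]
tcp_rot: [[-0.998, 0.07, 0.001], [0.07, 0.998, 0.001], [-0.001, 0.001, -1.0]]
contact_force: [0.0, 0.1, -0.3]
gripper_width: 1.001
```

```bash
python3 - <<'E'
from h import *
plan([(c2w(.009,0,.24),tool(YAW))]); print(env.get_state()['joint_positions'])
E
```

```text
off [-0.1252, -0.2113, -0.0086] rot [0.0003, 0.0007, -0.0002] mm 184.0 deg 0.1
[ 2.19339870e-01  3.77393950e-02  1.87215622e+00  2.81022318e-04
  1.23014781e+00 -1.28128441e+00]
```

Emit:
arm_command:
  offset:
    - [-0.125,-0.211,-0.009]
    - [-0.125,-0.211,-0.009]
    - [-0.125,-0.211,-0.009]
    - [-0.125,-0.211,-0.009]
    - [-0.125,-0.211,-0.009]
    - [-0.125,-0.211,-0.009]
  rotation:
    - [0,0,0]
    - [0,0,0]
    - [0,0,0]
    - [0,0,0]
    - [0,0,0]
    - [0,0,0]
  grip: [1,1,1,1,1,1]

```text
time_s: 3.55
tool_pos: [0.4765, -0.0614, 0.2399]
tcp_rot: [[-0.998, 0.069, -0.0], [0.069, 0.998, 0.0], [0.0, 0.0, -1.0]]
contact_force: [0.7, 0.4, -0.1]
gripper_width: 0.997
```

```bash
python3 - <<'E'
from h import *
im,d,s=snap('wrist','w1.png'); P=cloud('wrist',d,s); z=P[...,2]; ok=d>0
print(s['tool_pos'],s['joint_positions'])
def rect(m,n):
    q=(P[m][:,:2]*1000).astype(np.float32); r=cv2.minAreaRect(q); print(n,m.sum(),np.round(r[0],1),np.round(r[1],1),round(r[2],1),'z',np.median(P[m][:,2]).round(4), 'mean',q.mean(0).round(1))
near=ok&(abs(P[...,0]-.47)<.1)&(abs(P[...,1]+.064)<.17)
rect(near&(z>.09)&(z<.112),'top'); rect(near&(z>.103)&(z<.112),'plate');rect(near&(z>.095)&(z<.1025),'lip');rect(near&(z>.14)&(z<.155),'knob')
for l in ['lid_knob','lip_edge']:
    for r in models.pinpoint('wrist',l)[:2]: print(l,r['confidence'],px(r),ray('wrist',px(r),.126 if l=='lid_knob' else .1,s))
plan([(c2w(.009,0,.113),tool(YAW))])
E
```

```text
[ 0.47651535 -0.06135458  0.23985248] [-1.52270600e-01  1.53305671e-01  1.72347896e+00  4.20335814e-04
  1.26511278e+00 -1.65454149e+00]
top 33153 [466.7 -63.5] [293.2 112.9] 86.0 z 0.1062 mean [460.7 -62.9]
plate 24153 [468.  -63.8] [292.7 101.6] 86.4 z 0.1065 mean [472.7 -63.9]
lip 8967 [466.9 -61.3] [288.8 112.9] 86.0 z 0.1005 mean [428.4 -60.3]
knob 1003 [476.2 -64.7] [29.2 23.8] 86.5 z 0.1462 mean [475.4 -64.4]
lid_knob 0.66 [318.912 198.4  ] [ 0.47695829 -0.06544827  0.126     ]
lip_edge 0.73 [324.672 154.08 ] [ 0.44080418 -0.05773473  0.1       ]
off [-0.0018, -0.0041, 0.1693] rot [0.0001, 0.0002, 0.0006] mm 127.0 deg 0.1
```

View pics/w1.png

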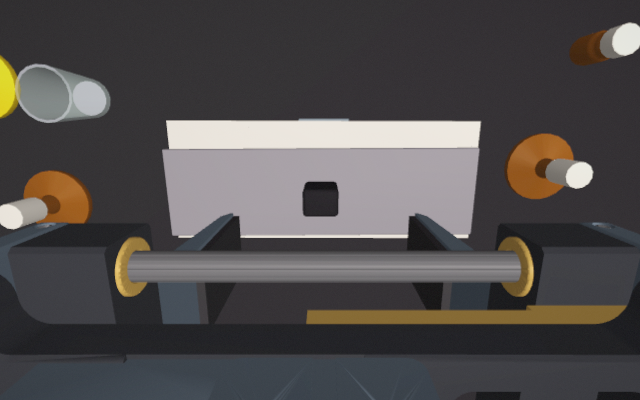

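Emit:
arm_command:
  offset:
    - [0,-0.004,0.08]
    - [0,-0.004,0.15]
    - [0,-0.004,0.169]
    - [0,-0.004,0.169]
    - [0,-0.004,0.169]
    - [0,-0.004,0.169]
    - [0,-0.004,0.169]
    - [0,-0.004,0.169]
  rotation:
    - [0,0,0]
    - [0,0,0]
    - [0,0,0]
    - [0,0,0]
    - [0,0,0]
    - [0,0,0]
    - [0,0,0]
    - [0,0,0]
  grip: [1,1,1,1,-1,-1,-1,-1]

```text
time_s: 4.7
tool_pos: [0.4771, -0.0656, 0.1135]
tcp_rot: [[-0.998, 0.07, 0.001], [0.07, 0.998, -0.0], [-0.001, 0.0, -1.0]]
contact_force: [0.1, -0.1, 0.4]
gripper_width: 0.595
```

```bash
sed -i 's/^CH=.*/CH=np.array([.4675,-.064]); YAW=-4.0/' h.py; python3 - <<'E'
from h import *
p=np.array(env.get_state()['tool_pos']); print(p)
lift=p+[0,0,.08]; far=c2w(.145,-.025,0); R=tool(YAW)
plan([(lift,R),([far[0],far[1],lift[2]],R),([far[0],far[1],p[2]-.094],R),([far[0],far[1],p[2]-.099],R)])
E
```

```text
[ 0.47712311 -0.06562211  0.11348722]
off [-0.0001, 0.0, -0.1067] rot [0.0, 0.0004, -0.0003] mm 80.0 deg 0.1
off [-0.1805, -0.032, -0.1065] rot [0.0, 0.0004, -0.0003] mm 159.0 deg 0.1
off [-0.1803, -0.032, 0.1255] rot [0.0, 0.0004, -0.0003] mm 166.0 deg 0.1
off [-0.1803, -0.032, 0.1322] rot [0.0, 0.0004, -0.0003] mm 169.0 deg 0.1
```

Emit:
arm_command:
  offset:
    - [0,0,0]
    - [0,0,0]
    - [0,0,0]
    - [0,0,0]
    - [0,0,-0.05]
    - [0,0,-0.107]
    - [0,0,-0.107]
    - [0,0,-0.107]
  rotation:
    - [0,0,0]
    - [0,0,0]
    - [0,0,0]
    - [0,0,0]
    - [0,0,0]
    - [0,0,0]
    - [0,0,0]
    - [0,0,0]
  grip: [-1,-1,-1,-1,-1,-1,-1,-1]

```text
time_s: 5.7
tool_pos: [0.4755, -0.0654, 0.1915]
tcp_rot: [[-0.998, 0.07, -0.004], [0.07, 0.998, 0.001], [0.004, 0.0, -1.0]]
contact_force: [-0.2, -0.6, -4.3]
gripper_width: 0.328
```

Emit:
arm_command:
  offset:
    - [-0.08,-0.015,0]
    - [-0.16,-0.03,0]
    - [-0.18,-0.032,0]
    - [-0.18,-0.032,0.06]
    - [-0.18,-0.032,0.13]
    - [-0.18,-0.032,0.19]
    - [-0.18,-0.032,0.22]
    - [-0.18,-0.032,0.22]
  rotation:
    - [0,0,0]
    - [0,0,0]
    - [0,0,0]
    - [0,0,0]
    - [0,0,0]
    - [0,0,0]
    - [0,0,0]
    - [0,0,0]
  grip: [-1,-1,-1,-1,-1,-1,-1,-1]

```text
time_s: 6.7
tool_pos: [0.6062, -0.0983, 0.0245]
tcp_rot: [[-0.997, 0.07, -0.009], [0.07, 0.998, 0.002], [0.009, 0.001, -1.0]]
contact_force: [-0.7, -0.0, -3.9]
gripper_width: 0.325
```

Emit:
arm_command:
  offset:
    - [0,0,0.008]
    - [0,0,0.012]
    - [0,0,0.012]
    - [0,0,0.012]
  rotation:
    - [0,0,0]
    - [0,0,0]
    - [0,0,0]
    - [0,0,0]
  grip: [-1,-1,-1,-1]

```text
time_s: 7.2
tool_pos: [0.6102, -0.099, 0.0199]
tcp_rot: [[-0.998, 0.07, 0.001], [0.07, 0.998, -0.0], [-0.001, -0.0, -1.0]]
contact_force: [-0.3, 0.2, -3.8]
gripper_width: 0.33
```

Emit:
arm_command:
  offset:
    - [0,0,0.002]
    - [0,0,0.002]
    - [0,0,0.002]
    - [0,0,0.002]
    - [0,0,0.002]
    - [0,0,0.002]
    - [0,0,-0.06]
    - [0,0,-0.12]
  rotation:
    - [0,0,0]
    - [0,0,0]
    - [0,0,0]
    - [0,0,0]
    - [0,0,0]
    - [0,0,0]
    - [0,0,0]
    - [0,0,0]
  grip: [-1,-1,0.4,0.4,0.4,0.4,0.4,0.4]

```text
time_s: 8.2
tool_pos: [0.6096, -0.0989, 0.1098]
tcp_rot: [[-0.998, 0.07, -0.001], [0.07, 0.998, 0.0], [0.001, 0.0, -1.0]]
contact_force: [0.1, 0.5, 1.3]
gripper_width: 0.702
```

```bash
python3 - <<'E'
from h import *
im,d,s=snap('wrist'); P=cloud('wrist',d,s); z=P[...,2]
m=(d>0)&(z>.004)&(z<.02)&(abs(P[...,0]-.61)<.08)&(abs(P[...,1]+.1)<.17)
q=(P[m][:,:2]*1000).astype(np.float32); print(cv2.minAreaRect(q),np.median(z[m]))
# right bottle
R=tool(YAW); print(s['tool_pos'])
p=np.array(s['tool_pos'])
plan([([p[0],p[1],.22],R),([.485,-.394,.22],R)])
E
```

```text
((587.0678100585938, -88.88236999511719), (309.78509521484375, 129.98435974121094), 86.16658020019531) 0.01248586825139228
[ 0.60960312 -0.09893468  0.10983599]
off [0.0037, 0.0004, -0.1375] rot [-0.0006, 0.0052, -0.0002] mm 103.0 deg 0.6
off [0.1418, -0.4037, -0.1385] rot [-0.0006, 0.0052, -0.0002] mm 337.0 deg 0.6
```

Emit:
arm_command:
  offset:
    - [0.003,0,-0.07]
    - [0.03,-0.08,-0.138]
    - [0.06,-0.16,-0.138]
    - [0.09,-0.24,-0.138]
    - [0.12,-0.32,-0.138]
    - [0.142,-0.404,-0.138]
    - [0.142,-0.404,-0.138]
    - [0.142,-0.404,-0.138]
  rotation:
    - [0,0.005,0]
    - [0,0.005,0]
    - [0,0.005,0]
    - [0,0.005,0]
    - [0,0.005,0]
    - [0,0.005,0]
    - [0,0.005,0]
    - [0,0.005,0]
  grip: [0.4,0.4,0.4,0.4,0.4,0.4,0.4,0.4]

```text
time_s: 9.25
tool_pos: [0.4819, -0.3945, 0.2123]
tcp_rot: [[-0.997, 0.073, -0.011], [0.073, 0.997, 0.002], [0.011, 0.001, -1.0]]
contact_force: [1.2, -0.6, 0.2]
gripper_width: 0.701
```

```bash
cat >> h.py <<'E'
def cap(x,y,r=.05,fn=None):
    im,d,s=snap('wrist',fn); P=cloud('wrist',d,s); z=P[...,2]
    m=(d>0)&(z>.068)&(z<.085)&(abs(P[...,0]-x)<r)&(abs(P[...,1]-y)<r)
    q=(P[m][:,:2]*1000).astype(np.float32); c=cv2.minEnclosingCircle(q); print('cap',m.sum(),c,'z',np.median(z[m])); return np.array(c[0])/1000
E
python3 - <<'E'
from h import *
c=cap(.485,-.394,fn='w2.png'); print(env.get_state()['tool_pos'])
plan([([*c,.041],tool(YAW))])
E
```

```text
cap 655 ((485.950927734375, -396.1752014160156), 13.961433410644531) z 0.07549430810461283
[ 0.48253271 -0.39316265  0.21239162]
off [-0.0072, -0.004, 0.2285] rot [0.0007, -0.005, -0.0006] mm 171.0 deg 0.6
```

Emit:
arm_command:
  offset:
    - [-0.006,-0.004,0.08]
    - [-0.006,-0.004,0.15]
    - [-0.006,-0.004,0.15]
    - [-0.006,-0.004,0.15]
  rotation:
    - [0,-0.005,0]
    - [0,-0.005,0]
    - [0,-0.005,0]
    - [0,-0.005,0]
  grip: [0.4,0.4,0.4,0.4]

```text
time_s: 9.8
tool_pos: [0.4874, -0.3967, 0.1024]
tcp_rot: [[-0.998, 0.069, 0.003], [0.069, 0.998, -0.002], [-0.003, -0.002, -1.0]]
contact_force: [1.3, 0.3, -0.1]
gripper_width: 0.702
```

```bash
python3 - <<'E'
from h import *
print(env.get_state()['tool_pos'])
plan([([.4857,-.3955,.041],tool(YAW))])
E
```

```text
[ 0.48737345 -0.39673305  0.10235474]
off [0.0026, 0.0016, 0.0818] rot [-0.0008, 0.0014, 0.0006] mm 61.0 deg 0.2
```

Emit:
arm_command:
  offset:
    - [0.002,0.0015,0.05]
    - [0.002,0.0015,0.081]
    - [0.002,0.0015,0.081]
    - [0.002,0.0015,0.081]
    - [0.002,0.0015,0.081]
    - [0.002,0.0015,0.081]
    - [0.002,0.0015,0.081]
    - [0.002,0.0015,0.081]
  rotation:
    - [0,0,0]
    - [0,0,0]
    - [0,0,0]
    - [0,0,0]
    - [0,0,0]
    - [0,0,0]
    - [0,0,0]
    - [0,0,0]
  grip: [0.4,0.4,0.4,-1,-1,-1,-1,-1]

```text
time_s: 10.8
tool_pos: [0.4842, -0.396, 0.04]
tcp_rot: [[-0.998, 0.07, 0.001], [0.07, 0.998, -0.0], [-0.001, -0.0, -1.0]]
contact_force: [-0.2, 0.2, 3.2]
gripper_width: 0.299
```

Emit:
arm_command:
  offset:
    - [0,0,0]
    - [0,0,0]
    - [0,0,-0.08]
    - [0,0,-0.16]
    - [0,0,-0.24]
    - [0,0,-0.24]
    - [0,0,-0.24]
  rotation:
    - [0,0,0]
    - [0,0,0]
    - [0,0,0]
    - [0,0,0]
    - [0,0,0]
    - [0,0,0]
    - [0,0,0]
  grip: [-1,-1,-1,-1,-1,-1,-1]

```text
time_s: 11.68
tool_pos: [0.4832, -0.395, 0.2177]
tcp_rot: [[-0.998, 0.07, -0.003], [0.07, 0.998, 0.002], [0.003, 0.002, -1.0]]
contact_force: [-0.3, -0.1, -2.8]
gripper_width: 0.303
```

```bash
cat > ins.py <<'E'
import numpy as np
from scipy.sparse import coo_matrix
from scipy.sparse.csgraph import dijkstra
def dens(p):
    p=np.array(p,float); o=[]
    for a,b in zip(p[:-1],p[1:]):
        n=int(np.linalg.norm(b-a))+1; o.append(a+(b-a)*np.linspace(0,1,n)[:,None])
    return np.vstack(o)
half=[(0,0),(38,0),(40,2),(40,12),(12,21),(12,40),(17,40),(17,118),(38,118),(38,200)]
pts=dens(half); pts=np.vstack([pts,pts*[-1,1]])
rects=[(-57,-26,95,100),(-57,-51,0,100),(44,56,0,100),(-57,56,0,6)]
X=np.arange(-50,52,2.);Z=np.arange(6,150,2.);A=np.arange(0,46,3.)
def clr(x,z,t):
    t=np.radians(t); p=np.stack([x+pts[:,0]*np.cos(t)-pts[:,1]*np.sin(t), z+pts[:,0]*np.sin(t)+pts[:,1]*np.cos(t)],-1)
    c=99
    for i,(a,b,e,f) in enumerate(rects):
        dx=np.maximum(a-p[:,0],p[:,0]-b); dz=np.maximum(e-p[:,1],p[:,1]-f)
        d=np.where((dx>0)&(dz>0),np.hypot(dx,dz),np.maximum(dx,dz)).min()
        c=min(c,d+(3 if i==3 else 0))
    return c
if __name__=='__main__':
    C=np.array([[[clr(x,z,t) for t in A] for z in Z] for x in X]); np.save('C.npy',C)
    n=C.size; idx=np.arange(n).reshape(C.shape); I=[];J=[];W=[]
    for d in np.ndindex(3,3,3):
        d=np.array(d)-1
        if not d.any(): continue
        s=tuple(slice(max(0,-k),C.shape[i]-max(0,k)) for i,k in enumerate(d)); e=tuple(slice(max(0,k),C.shape[i]+min(0,k)) for i,k in enumerate(d))
        c=np.minimum(C[s],C[e]); m=c>.7
        I.append(idx[s][m]);J.append(idx[e][m]);W.append(np.linalg.norm(d)*(.02+1/np.minimum(c[m],6)**2))
    G=coo_matrix((np.hstack(W),(np.hstack(I),np.hstack(J))),(n,n)).tocsr()
    near=lambda x,z,t: idx[np.abs(X-x).argmin(),np.abs(Z-z).argmin(),np.abs(A-t).argmin()]
    D,pr=dijkstra(G,indices=near(0,146,30),return_predecessors=True)
    k=min([near(x,6,0) for x in(-4,-2,0)],key=lambda k:D[k]); print(D[k]); path=[]
    while k>=0: path.append(k); k=pr[k]
    for k in path[::-1]:
        i,j,l=np.unravel_index(k,C.shape); print((int(X[i]),int(Z[j]),int(A[l])),round(C[i,j,l],1),end=' ')
E
python3 ins.py
```

```text
4.131003272886387
(0, 146, 30) 27.0 (0, 144, 30) 25.0 (2, 142, 30) 23.0 (4, 140, 30) 21.0 (6, 138, 30) 19.0 (8, 136, 30) 17.0 (8, 134, 30) 15.0 (10, 132, 30) 13.4 (10, 130, 30) 11.4 (12, 128, 30) 10.0 (14, 126, 30) 8.9 (16, 124, 30) 8.6 (16, 122, 30) 7.4 (16, 120, 30) 6.4 (18, 118, 30) 7.1 (18, 116, 30) 6.1 (20, 114, 33) 6.3 (20, 112, 33) 5.9 (20, 110, 33) 5.9 (20, 108, 33) 5.9 (20, 106, 33) 6.0 (20, 104, 33) 6.5 (20, 102, 33) 7.6 (20, 100, 33) 8.8 (18, 98, 33) 8.5 (16, 96, 33) 8.3 (14, 94, 33) 8.0 (12, 92, 33) 7.7 (10, 90, 33) 7.4 (8, 88, 33) 7.1 (6, 86, 30) 6.1 (6, 84, 30) 5.9 (4, 82, 27) 5.6 (2, 80, 24) 5.5 (2, 78, 21) 5.4 (0, 76, 18) 5.3 (0, 74, 15) 5.9 (-2, 72, 12) 5.7 (-2, 70, 9) 6.8 (-2, 68, 6) 6.4 (-2, 66, 3) 6.2 (-2, 64, 0) 6.0 (-2, 62, 0) 6.0 (-2, 60, 0) 6.0 (-2, 58, 0) 6.0 (-2, 56, 0) 6.0 (-2, 54, 0) 6.0 (-2, 52, 0) 6.0 (-2, 50, 0) 6.0 (-2, 48, 0) 6.0 (-2, 46, 0) 6.0 (-2, 44, 0) 6.0 (-2, 42, 0) 6.0 (-2, 40, 0) 6.0 (-2, 38, 0) 6.0 (-2, 36, 0) 6.0 (-2, 34, 0) 6.0 (-2, 32, 0) 6.0 (-2, 30, 0) 6.0 (-2, 28, 0) 6.0 (-2, 26, 0) 6.0 (-2, 24, 0) 6.0 (-2, 22, 0) 6.0 (-2, 20, 0) 6.0 (-2, 18, 0) 6.0 (-2, 16, 0) 6.0 (-2, 14, 0) 6.0 (-2, 12, 0) 6.0 (-2, 10, 0) 6.0 (-2, 8, 0) 5.0 (-2, 6, 0) 3.0
```

```bash
cat >> h.py <<'E'
def bpose(x,z,t,y,L):
    """TCP pose for bottle origin at chest (x,y,z) m, tilt deg"""
    R=tool(YAW,t); return c2w(x,y,z)-R[:,2]*L, R
WP=[(0,150,30),(18,118,32),(20,110,33),(20,100,33),(14,94,33),(8,88,32),(4,82,27),(2,78,21),(0,74,15),(-2,69,8),(-2,64,0),(-2,40,0),(-2,16,0),(-2,9,0),(-2,7,0)]
def wps(i,j,y,L,**k): plan([bpose(x/1e3,z/1e3,t,y,L) for x,z,t in WP[i:j]],**k)
E
python3 - <<'E'
from h import *
wps(0,1,-.075,.040)
E
```

```text
off [0.0784, 0.3386, 0.045] rot [0.0009, -0.2513, -0.0005] mm 262.0 deg 30.2
```

Emit:
arm_command:
  offset:
    - [0.02,0.07,0]
    - [0.04,0.15,0.01]
    - [0.06,0.23,0.02]
    - [0.07,0.3,0.04]
    - [0.078,0.339,0.045]
    - [0.078,0.339,0.045]
    - [0.078,0.339,0.045]
    - [0.078,0.339,0.045]
  rotation:
    - [0,-0.06,0]
    - [0,-0.12,0]
    - [0,-0.18,0]
    - [0,-0.25,0]
    - [0,-0.25,0]
    - [0,-0.25,0]
    - [0,-0.25,0]
    - [0,-0.25,0]
  grip: [-1,-1,-1,-1,-1,-1,-1,-1]

```text
time_s: 12.68
tool_pos: [0.4443, -0.1391, 0.1857]
tcp_rot: [[-0.864, 0.071, 0.499], [0.062, 0.997, -0.036], [-0.5, -0.0, -0.866]]
contact_force: [0.0, 0.2, -1.6]
gripper_width: 0.3
```

```bash
python3 - <<'E'
from h import *
wps(0,6,-.075,.040)
im,d,s=snap('side'); im2=cv2.resize(im[130:290,230:430],None,fx=4,fy=3.75,interpolation=cv2.INTER_CUBIC)
cv2.imwrite('pics/s1.png',im2[:,:,::-1]); print(s['tool_pos'],s['joint_positions'])
E
```

```text
off [0.0032, 0.0021, -0.0002] rot [-0.0004, -0.0001, -0.0006] mm 2.0 deg 0.1
off [0.0056, 0.0021, 0.0488] rot [-0.0004, -0.0167, -0.0006] mm 36.0 deg 2.0
off [0.0095, 0.0021, 0.0594] rot [-0.0004, -0.0251, -0.0006] mm 45.0 deg 3.0
off [0.0162, 0.0021, 0.071] rot [-0.0004, -0.0251, -0.0006] mm 54.0 deg 3.0
off [0.0271, 0.0021, 0.0739] rot [-0.0004, -0.0251, -0.0006] mm 59.0 deg 3.0
off [0.0371, 0.0021, 0.0768] rot [-0.0004, -0.0167, -0.0006] mm 63.0 deg 2.0
[ 0.44432485 -0.13911274  0.18571625] [-0.46809521 -0.04446199  2.21169956  0.39936183  0.51977742 -2.27009068]
```

View pics/s1.png

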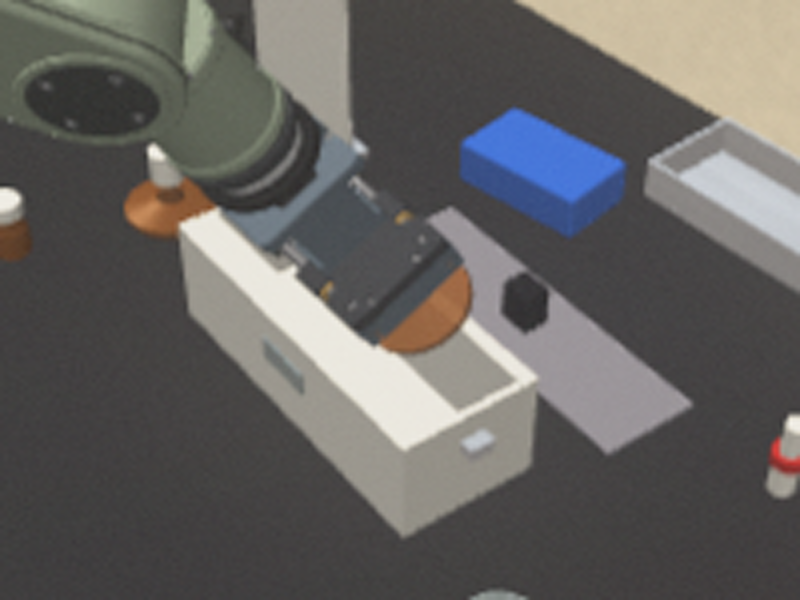

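The bottle is held, tilted over the opening at crop (420,330), and the lid is flat on the bench. Inserting now.

Emit:
arm_command:
  offset:
    - [0.003,0.002,0.015]
    - [0.0045,0.002,0.03]
    - [0.0056,0.002,0.0488]
    - [0.0056,0.002,0.0488]
    - [0.0095,0.002,0.0594]
    - [0.0162,0.002,0.071]
    - [0.0162,0.002,0.071]
    - [0.0162,0.002,0.071]
  rotation:
    - [0,-0.005,0]
    - [0,-0.01,0]
    - [0,-0.017,0]
    - [0,-0.017,0]
    - [0,-0.025,0]
    - [0,-0.025,0]
    - [0,-0.025,0]
    - [0,-0.025,0]
  grip: [-1,-1,-1,-1,-1,-1,-1,-1]

```text
time_s: 13.72
tool_pos: [0.4612, -0.1359, 0.1367]
tcp_rot: [[-0.839, 0.072, 0.54], [0.059, 0.997, -0.042], [-0.541, -0.003, -0.841]]
contact_force: [-0.2, -0.7, -1.7]
gripper_width: 0.301
```

```bash
python3 - <<'E'
from h import *
print(env.get_state()['contact_force'])
wps(3,11,-.075,.040)
E
```

```text
[-0.21566189 -0.73067557 -1.69654105]
off [0.0028, -0.0038, 0.0032] rot [-0.0019, -0.0019, -0.0003] mm 4.0 deg 0.3
off [0.0139, -0.0038, 0.0056] rot [-0.0019, -0.0019, -0.0003] mm 11.0 deg 0.3
off [0.024, -0.0038, 0.008] rot [-0.0019, 0.0064, -0.0003] mm 19.0 deg 0.8
off [0.0282, -0.0038, 0.0121] rot [-0.0019, 0.0481, -0.0004] mm 23.0 deg 5.8
off [0.0278, -0.0038, 0.016] rot [-0.0019, 0.0981, -0.0005] mm 24.0 deg 11.8
off [0.0275, -0.0037, 0.0205] rot [-0.0018, 0.1481, -0.0006] mm 25.0 deg 17.8
off [0.0273, -0.0037, 0.027] rot [-0.0018, 0.2064, -0.0007] mm 28.0 deg 24.8
off [0.0244, -0.0037, 0.0362] rot [-0.0018, 0.2731, -0.0009] mm 32.0 deg 32.8
```

Emit:
arm_command:
  offset:
    - [0.012,0,0.004]
    - [0.022,0,0.006]
    - [0.0265,0,0.01]
    - [0.0265,0,0.012]
    - [0.0265,0,0.0145]
    - [0.026,0,0.019]
    - [0.026,0,0.019]
    - [0.026,0,0.019]
  rotation:
    - [0,-0.001,0]
    - [0,0.006,0]
    - [0,0.03,0]
    - [0,0.06,0]
    - [0,0.098,0]
    - [0,0.148,0]
    - [0,0.148,0]
    - [0,0.148,0]
  grip: [-1,-1,-1,-1,-1,-1,-1,-1]

```text
time_s: 14.72
tool_pos: [0.4509, -0.1346, 0.113]
tcp_rot: [[-0.964, 0.073, 0.257], [0.07, 0.997, -0.02], [-0.258, -0.001, -0.966]]
contact_force: [-0.2, -1.0, -1.8]
gripper_width: 0.299
```

```bash
python3 - <<'E'
from h import *
print(env.get_state()['contact_force'])
wps(8,15,-.075,.040)
E
```

```text
[-0.2003026  -1.02444718 -1.8140666 ]
off [-0.0015, -0.0045, 0.0009] rot [-0.001, -0.0006, -0.0013] mm 3.0 deg 0.2
off [-0.0037, -0.0045, 0.007] rot [-0.001, 0.0577, -0.0013] mm 6.0 deg 6.9
off [-0.0093, -0.0044, 0.0149] rot [-0.0009, 0.1244, -0.0014] mm 13.0 deg 14.9
off [-0.0011, -0.0044, 0.0458] rot [-0.0009, 0.1244, -0.0014] mm 34.0 deg 14.9
off [0.0072, -0.0044, 0.0767] rot [-0.0009, 0.1244, -0.0014] mm 57.0 deg 14.9
off [0.0096, -0.0043, 0.0857] rot [-0.0009, 0.1244, -0.0014] mm 64.0 deg 14.9
off [0.0103, -0.0043, 0.0883] rot [-0.0009, 0.1244, -0.0014] mm 66.0 deg 14.9
```

Emit:
arm_command:
  offset:
    - [-0.0025,0,0.003]
    - [-0.0035,0,0.007]
    - [-0.0065,0,0.011]
    - [-0.009,0,0.0149]
    - [-0.009,0,0.0149]
    - [-0.005,0,0.03]
    - [-0.001,0,0.0458]
    - [-0.001,0,0.0458]
  rotation:
    - [0,0.03,0]
    - [0,0.058,0]
    - [0,0.09,0]
    - [0,0.1244,0]
    - [0,0.1244,0]
    - [0,0.1244,0]
    - [0,0.1244,0]
    - [0,0.1244,0]
  grip: [-1,-1,-1,-1,-1,-1,-1,-1]

```text
time_s: 15.72
tool_pos: [0.46, -0.1355, 0.0794]
tcp_rot: [[-0.997, 0.073, -0.002], [0.073, 0.997, -0.001], [0.002, -0.001, -1.0]]
contact_force: [0.0, -0.1, -1.4]
gripper_width: 0.302
```

```bash
python3 - <<'E'
from h import *
print(env.get_state()['contact_force'])
wps(11,15,-.075,.040)
E
```

```text
[ 0.04888996 -0.11625354 -1.44628395]
off [-0.0007, -0.0041, -0.0008] rot [-0.0007, -0.0011, -0.0017] mm 3.0 deg 0.3
off [-0.0008, -0.0041, 0.0312] rot [-0.0007, -0.0011, -0.0017] mm 23.0 deg 0.3
off [-0.0008, -0.0041, 0.0405] rot [-0.0007, -0.0011, -0.0017] mm 30.0 deg 0.3
off [-0.0008, -0.0041, 0.0432] rot [-0.0007, -0.0011, -0.0017] mm 32.0 deg 0.3
```

Emit:
arm_command:
  offset:
    - [-0.001,0,0.015]
    - [-0.001,0,0.031]
    - [-0.001,0,0.039]
    - [-0.001,0,0.042]
    - [-0.001,0,0.044]
    - [-0.001,0,0.044]
    - [-0.001,0,0.044]
  rotation:
    - [0,0,0]
    - [0,0,0]
    - [0,0,0]
    - [0,0,0]
    - [0,0,0]
    - [0,0,0]
    - [0,0,0]
  grip: [-1,-1,-1,-1,-1,-1,-1]

```text
time_s: 16.6
tool_pos: [0.4626, -0.1361, 0.048]
tcp_rot: [[-0.997, 0.073, 0.001], [0.073, 0.997, -0.003], [-0.001, -0.002, -1.0]]
contact_force: [-0.4, -1.1, -1.9]
gripper_width: 0.3
```

Emit:
arm_command:
  offset:
    - [0,0,0.001]
    - [0,0,0.002]
    - [0,0,0.002]
    - [0,0,0.002]
    - [0,0,0.002]
  rotation:
    - [0,0,0]
    - [0,0,0]
    - [0,0,0]
    - [0,0,0]
    - [0,0,0]
  grip: [-1,-1,-1,-1,-1]

```text
time_s: 17.23
tool_pos: [0.4624, -0.1361, 0.0462]
tcp_rot: [[-0.997, 0.073, 0.001], [0.073, 0.997, -0.002], [-0.001, -0.002, -1.0]]
contact_force: [-1.1, -0.7, -2.2]
gripper_width: 0.301
```

Emit:
arm_command:
  offset:
    - [0,0,0.001]
    - [0,0,0.001]
    - [0,0,0.001]
    - [0,0,0.001]
    - [0,0,0.001]
    - [0,0,-0.05]
    - [0,0,-0.12]
    - [0,0,-0.2]
  rotation:
    - [0,0,0]
    - [0,0,0]
    - [0,0,0]
    - [0,0,0]
    - [0,0,0]
    - [0,0,0]
    - [0,0,0]
    - [0,0,0]
  grip: [-1,0,0,0,0,0,0,0]

```text
time_s: 18.23
tool_pos: [0.4617, -0.1355, 0.1972]
tcp_rot: [[-0.997, 0.073, -0.001], [0.073, 0.997, -0.002], [0.001, -0.002, -1.0]]
contact_force: [0.1, -0.2, -0.3]
gripper_width: 0.498
```

```bash
python3 - <<'E'
from h import *
c=cap(.462,-.136); print(c-CH)
im,d,s=snap('top'); P=cloud('top',d); z=P[...,2]
for x,y in((.484,.2),(.487,-.395)):
    m=(d>0)&(z>.065)&(z<.085)&(abs(P[...,0]-x)<.07)&(abs(P[...,1]-y)<.09); print('top',m.sum(),P[m].mean(0) if m.any() else '')
plan([([.482,.200,.22],tool(YAW))])
E
```

```text
cap 1323 ((492.52044677734375, -138.1002960205078), 42.24519729614258) z 0.08107357392236181
[ 0.02502045 -0.0741003 ]
top 73 [0.48380774 0.20013754 0.07459325]
top 0 
off [0.0114, 0.4495, -0.0258] rot [-0.0027, 0.0069, -0.0016] mm 337.0 deg 0.9
```

Emit:
arm_command:
  offset:
    - [0,0.08,-0.025]
    - [0.005,0.16,-0.025]
    - [0.008,0.24,-0.025]
    - [0.01,0.32,-0.025]
    - [0.011,0.4,-0.025]
    - [0.011,0.446,-0.025]
    - [0.011,0.446,-0.025]
    - [0.011,0.446,-0.025]
  rotation:
    - [0,0,0]
    - [0,0,0]
    - [0,0,0]
    - [0,0,0]
    - [0,0,0]
    - [0,0,0]
    - [0,0,0]
    - [0,0,0]
  grip: [0.4,0.4,0.4,0.4,0.4,0.4,0.4,0.4]

```text
time_s: 19.32
tool_pos: [0.4781, 0.1978, 0.2135]
tcp_rot: [[-0.997, 0.073, -0.001], [0.073, 0.997, -0.003], [0.0, -0.004, -1.0]]
contact_force: [-0.3, 0.0, 0.6]
gripper_width: 0.699
```

```bash
python3 - <<'E'
from h import *
c=cap(.484,.2); print(env.get_state()['tool_pos'])
plan([([*c,.1],tool(YAW))])
E
```

```text
cap 652 ((482.5970764160156, 201.4906768798828), 13.955349922180176) z 0.075409884099751
[0.47823161 0.19748983 0.21373103]
off [-0.0054, 0.0062, 0.1516] rot [-0.0015, -0.0, -0.002] mm 113.0 deg 0.3
```

Emit:
arm_command:
  offset:
    - [-0.0054,0.006,0.08]
    - [-0.0054,0.006,0.15]
    - [-0.0054,0.006,0.15]
    - [-0.0054,0.006,0.15]
  rotation:
    - [-0.001,0,-0.002]
    - [-0.001,0,-0.002]
    - [-0.001,0,-0.002]
    - [-0.001,0,-0.002]
  grip: [0.4,0.4,0.4,0.4]

```text
time_s: 19.88
tool_pos: [0.4844, 0.2022, 0.1035]
tcp_rot: [[-0.998, 0.07, 0.004], [0.07, 0.998, 0.001], [-0.003, 0.001, -1.0]]
contact_force: [0.6, -0.2, 1.1]
gripper_width: 0.7
```

```bash
python3 - <<'E'
from h import *
print(env.get_state()['tool_pos'])
plan([([.483,.2005,.041],tool(YAW))])
E
```

```text
[0.4843785  0.20218824 0.1034666 ]
off [0.002, -0.0025, 0.0833] rot [0.0005, 0.0016, -0.0002] mm 62.0 deg 0.2
```

Emit:
arm_command:
  offset:
    - [0.0015,-0.002,0.05]
    - [0.0015,-0.002,0.082]
    - [0.0015,-0.002,0.082]
    - [0.0015,-0.002,0.082]
    - [0.0015,-0.002,0.082]
    - [0.0015,-0.002,0.082]
    - [0.0015,-0.002,0.082]
    - [0.0015,-0.002,0.082]
  rotation:
    - [0,0,0]
    - [0,0,0]
    - [0,0,0]
    - [0,0,0]
    - [0,0,0]
    - [0,0,0]
    - [0,0,0]
    - [0,0,0]
  grip: [0.4,0.4,0.4,-1,-1,-1,-1,-1]

```text
time_s: 20.88
tool_pos: [0.482, 0.2012, 0.0406]
tcp_rot: [[-0.998, 0.069, 0.001], [0.069, 0.998, 0.0], [-0.001, 0.0, -1.0]]
contact_force: [0.6, 1.2, 3.5]
gripper_width: 0.301
```

Emit:
arm_command:
  offset:
    - [0,0,0]
    - [0,0,0]
    - [0,0,-0.08]
    - [0,0,-0.16]
    - [0,0,-0.24]
    - [0,0,-0.24]
    - [0,0,-0.24]
  rotation:
    - [0,0,0]
    - [0,0,0]
    - [0,0,0]
    - [0,0,0]
    - [0,0,0]
    - [0,0,0]
    - [0,0,0]
  grip: [-1,-1,-1,-1,-1,-1,-1]

```text
time_s: 21.75
tool_pos: [0.4805, 0.2006, 0.2186]
tcp_rot: [[-0.998, 0.069, -0.002], [0.069, 0.998, -0.002], [0.002, -0.002, -1.0]]
contact_force: [-0.9, -0.5, -2.5]
gripper_width: 0.296
```

```bash
python3 - <<'E'
from h import *
wps(0,1,.075,.040)
E
```

```text
off [0.0195, -0.253, 0.0457] rot [-0.0007, -0.251, 0.0006] mm 193.0 deg 30.1
```

Emit:
arm_command:
  offset:
    - [0.005,-0.07,0.01]
    - [0.01,-0.14,0.02]
    - [0.015,-0.21,0.04]
    - [0.0195,-0.252,0.0457]
    - [0.0195,-0.252,0.0457]
    - [0.0195,-0.252,0.0457]
    - [0.0195,-0.252,0.0457]
  rotation:
    - [0,-0.06,0]
    - [0,-0.12,0]
    - [0,-0.18,0]
    - [0,-0.25,0]
    - [0,-0.25,0]
    - [0,-0.25,0]
    - [0,-0.25,0]
  grip: [-1,-1,-1,-1,-1,-1,-1]

```text
time_s: 22.62
tool_pos: [0.4554, 0.0141, 0.1862]
tcp_rot: [[-0.864, 0.068, 0.5], [0.059, 0.998, -0.034], [-0.501, -0.0, -0.866]]
contact_force: [0.4, 0.0, -1.9]
gripper_width: 0.299
```

```bash
python3 - <<'E'
from h import *
print(env.get_state()['tool_pos'])
wps(0,4,.075,.0405)
E
```

```text
[0.4553808  0.01409858 0.18616805]
off [0.0039, -0.0027, -0.0006] rot [0.0004, 0.0004, 0.0008] mm 3.0 deg 0.1
off [0.0063, -0.0028, 0.0484] rot [0.0004, -0.0163, 0.0008] mm 36.0 deg 2.0
off [0.0103, -0.0028, 0.059] rot [0.0004, -0.0246, 0.0008] mm 44.0 deg 3.0
off [0.017, -0.0028, 0.0706] rot [0.0004, -0.0246, 0.0008] mm 54.0 deg 3.0
```

Emit:
arm_command:
  offset:
    - [0.003,-0.002,0.015]
    - [0.0045,-0.002,0.03]
    - [0.006,-0.002,0.0484]
    - [0.006,-0.002,0.0484]
    - [0.01,-0.002,0.059]
    - [0.0167,-0.002,0.0706]
    - [0.0167,-0.002,0.0706]
    - [0.0167,-0.002,0.0706]
  rotation:
    - [0,-0.005,0]
    - [0,-0.01,0]
    - [0,-0.017,0]
    - [0,-0.017,0]
    - [0,-0.025,0]
    - [0,-0.025,0]
    - [0,-0.025,0]
    - [0,-0.025,0]
  grip: [-1,-1,-1,-1,-1,-1,-1,-1]

```text
time_s: 23.62
tool_pos: [0.4705, 0.0112, 0.1347]
tcp_rot: [[-0.836, 0.069, 0.545], [0.057, 0.998, -0.038], [-0.546, -0.0, -0.838]]
contact_force: [-0.1, -0.4, -2.0]
gripper_width: 0.305
```

```bash
python3 - <<'E'
from h import *
print(env.get_state()['contact_force'])
wps(3,9,.075,.0405)
E
```

```text
[-0.080645   -0.38424608 -1.9526861 ]
off [0.0003, -0.0003, 0.001] rot [0.0003, 0.001, 0.0005] mm 0.0 deg 0.1
off [0.0113, -0.0003, 0.0033] rot [0.0003, 0.001, 0.0005] mm 8.0 deg 0.1
off [0.0215, -0.0002, 0.0056] rot [0.0003, 0.0094, 0.0005] mm 16.0 deg 1.1
off [0.0256, -0.0002, 0.0097] rot [0.0003, 0.051, 0.0005] mm 20.0 deg 6.1
off [0.0252, -0.0002, 0.0136] rot [0.0002, 0.101, 0.0005] mm 21.0 deg 12.1
off [0.0249, -0.0002, 0.0181] rot [0.0002, 0.151, 0.0006] mm 23.0 deg 18.1
```

Emit:
arm_command:
  offset:
    - [0.011,0,0.003]
    - [0.021,0,0.005]
    - [0.0252,0,0.009]
    - [0.0252,0,0.011]
    - [0.0252,0,0.0135]
    - [0.025,0,0.018]
    - [0.025,0,0.018]
    - [0.025,0,0.018]
  rotation:
    - [0,0.001,0]
    - [0,0.009,0]
    - [0,0.035,0]
    - [0,0.063,0]
    - [0,0.1,0]
    - [0,0.15,0]
    - [0,0.15,0]
    - [0,0.15,0]
  grip: [-1,-1,-1,-1,-1,-1,-1,-1]

```text
time_s: 24.62
tool_pos: [0.4604, 0.0116, 0.1119]
tcp_rot: [[-0.963, 0.069, 0.259], [0.066, 0.998, -0.018], [-0.259, -0.0, -0.966]]
contact_force: [-0.6, -1.2, -2.5]
gripper_width: 0.301
```

```bash
python3 - <<'E'
from h import *
print(env.get_state()['contact_force'])
wps(8,12,.075,.0405)
E
```

```text
[-0.61115458 -1.16243769 -2.46783025]
off [-0.0028, 0.0001, -0.0009] rot [0.0001, 0.0003, 0.0004] mm 2.0 deg 0.1
off [-0.0051, 0.0001, 0.0053] rot [0.0, 0.0586, 0.0004] mm 5.0 deg 7.0
off [-0.0108, 0.0001, 0.0132] rot [-0.0, 0.1253, 0.0004] mm 12.0 deg 15.0
off [-0.0025, 0.0001, 0.0441] rot [-0.0, 0.1253, 0.0004] mm 33.0 deg 15.0
```

Emit:
arm_command:
  offset:
    - [-0.004,0,0.0015]
    - [-0.005,0,0.005]
    - [-0.008,0,0.009]
    - [-0.0105,0,0.013]
    - [-0.0105,0,0.013]
    - [-0.007,0,0.029]
    - [-0.0025,0,0.044]
    - [-0.0025,0,0.044]
  rotation:
    - [0,0.03,0]
    - [0,0.058,0]
    - [0,0.09,0]
    - [0,0.125,0]
    - [0,0.125,0]
    - [0,0.125,0]
    - [0,0.125,0]
    - [0,0.125,0]
  grip: [-1,-1,-1,-1,-1,-1,-1,-1]

```text
time_s: 25.62
tool_pos: [0.4698, 0.0108, 0.0796]
tcp_rot: [[-0.998, 0.069, -0.002], [0.069, 0.998, -0.0], [0.002, -0.0, -1.0]]
contact_force: [0.5, -0.6, -1.3]
gripper_width: 0.297
```

```bash
python3 - <<'E'
from h import *
print(env.get_state()['contact_force'])
wps(11,15,.075,.0405)
E
```

```text
[ 0.45537689 -0.60449704 -1.2753322 ]
off [-0.0012, 0.0003, -0.0012] rot [-0.0002, -0.0011, 0.0005] mm 1.0 deg 0.1
off [-0.0012, 0.0003, 0.0308] rot [-0.0002, -0.0011, 0.0005] mm 23.0 deg 0.1
off [-0.0013, 0.0003, 0.0402] rot [-0.0002, -0.0011, 0.0005] mm 30.0 deg 0.1
off [-0.0013, 0.0003, 0.0428] rot [-0.0002, -0.0011, 0.0005] mm 32.0 deg 0.1
```

Emit:
arm_command:
  offset:
    - [-0.001,0,0.015]
    - [-0.001,0,0.031]
    - [-0.001,0,0.039]
    - [-0.001,0,0.042]
    - [-0.001,0,0.044]
    - [-0.001,0,0.0455]
    - [-0.001,0,0.0455]
    - [-0.001,0,0.0455]
  rotation:
    - [0,0,0]
    - [0,0,0]
    - [0,0,0]
    - [0,0,0]
    - [0,0,0]
    - [0,0,0]
    - [0,0,0]
    - [0,0,0]
  grip: [-1,-1,-1,-1,-1,-1,-1,-1]

```text
time_s: 26.62
tool_pos: [0.4725, 0.0107, 0.0469]
tcp_rot: [[-0.998, 0.069, 0.001], [0.069, 0.998, -0.0], [-0.001, -0.0, -1.0]]
contact_force: [0.6, 0.5, -1.9]
gripper_width: 0.304
```

Emit:
arm_command:
  offset:
    - [0,0,0.001]
    - [0,0,0.001]
    - [0,0,0.001]
    - [0,0,0.001]
    - [0,0,0.001]
    - [0,0,0.001]
  rotation:
    - [0,0,0]
    - [0,0,0]
    - [0,0,0]
    - [0,0,0]
    - [0,0,0]
    - [0,0,0]
  grip: [-1,0,0,0,0,0]

```text
time_s: 27.38
tool_pos: [0.4724, 0.0107, 0.046]
tcp_rot: [[-0.998, 0.069, 0.001], [0.069, 0.998, -0.0], [-0.001, -0.0, -1.0]]
contact_force: [-0.4, 0.1, -0.2]
gripper_width: 0.497
```

Emit:
arm_command:
  offset:
    - [0,0,-0.05]
    - [0,0,-0.12]
    - [0,0,-0.2]
    - [0,0,-0.25]
    - [0,0,-0.25]
  rotation:
    - [0,0,0]
    - [0,0,0]
    - [0,0,0]
    - [0,0,0]
    - [0,0,0]
  grip: [0,0,0,0,0]

```text
time_s: 28.0
tool_pos: [0.474, 0.0108, 0.2366]
tcp_rot: [[-0.998, 0.069, 0.008], [0.069, 0.998, -0.0], [-0.008, 0.0, -1.0]]
contact_force: [0.7, 0.2, -1.2]
gripper_width: 0.502
```

```bash
python3 - <<'E'
from h import *
im,d,s=snap('wrist','w3.png'); P=cloud('wrist',d,s); z=P[...,2]
ym=((P[...,:2]-CH)@np.array([np.sin(np.radians(4)),np.cos(np.radians(4))]))
xm=((P[...,:2]-CH)@np.array([np.cos(np.radians(4)),-np.sin(np.radians(4))]))
for a in(-1,1):
    m=(d>0)&(z>.077)&(z<.086)&(xm>-.03)&(xm<.03)&(ym*a>.04)&(ym*a<.12); print(a,m.sum(),xm[m].mean(),ym[m].mean(),z[m].mean())
# lid pose via top
im,d,_=snap('top'); P=cloud('top',d); z=P[...,2]; m=(d>0)&(z>.045)&(z<.06)&(abs(P[...,0]-.61)<.06)&(abs(P[...,1]+.1)<.06)
print('knob top cam',m.sum(),P[m].mean(0)); r=models.outline_of('top','lid')
for q in r[:3]: g=q['region']; print(q['confidence'],g.sum(),cv2.minAreaRect((P[g&(abs(z-.012)<.006)][:,:2]*1000).astype(np.float32)))
print(s['tool_pos']); plan([([.611,-.099,.22],tool(YAW))])
E
```

```text
-1 611 0.0012862956523702785 -0.07148844233869782 0.08126428603965882
1 570 -3.569234882899438e-05 0.07485178724195217 0.08147647492669631
knob top cam 75 [ 0.61011376 -0.09930925  0.05167703]
0.8 1664 ((608.8555908203125, -139.57095336914062), (211.1482391357422, 84.69425201416016), 85.8134994506836)
[0.47398946 0.01077381 0.23660755]
off [-0.1959, -0.1332, 0.016] rot [-0.0002, -0.0009, 0.0004] mm 178.0 deg 0.1
```

View pics/w3.png

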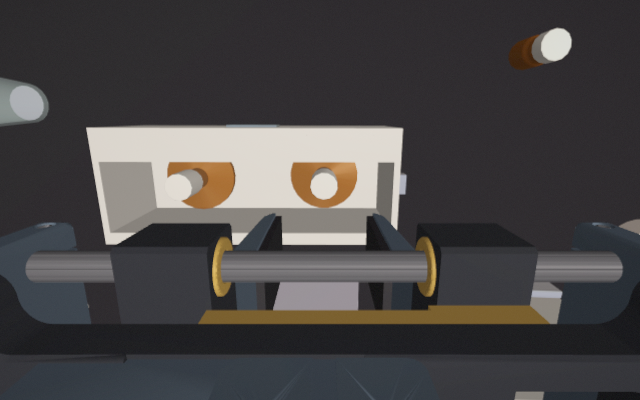

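Both bottles stand upright in the chest (wrist pixels (203,178) and (323,175), cap tops at z 0.081). Next is the lid.

Emit:
arm_command:
  offset:
    - [-0.07,-0.045,0.005]
    - [-0.14,-0.09,0.01]
    - [-0.196,-0.133,0.016]
    - [-0.196,-0.133,0.016]
    - [-0.196,-0.133,0.1]
    - [-0.196,-0.133,0.15]
    - [-0.196,-0.133,0.15]
    - [-0.196,-0.133,0.15]
  rotation:
    - [0,0,0]
    - [0,0,0]
    - [0,0,0]
    - [0,0,0]
    - [0,0,0]
    - [0,0,0]
    - [0,0,0]
    - [0,0,0]
  grip: [0.4,0.4,0.4,0.4,0.4,0.4,0.4,0.4]

```text
time_s: 29.15
tool_pos: [0.6126, -0.0986, 0.1224]
tcp_rot: [[-0.998, 0.069, 0.002], [0.069, 0.998, -0.001], [-0.002, -0.0, -1.0]]
contact_force: [1.1, -0.5, 0.4]
gripper_width: 0.703
```

```bash
python3 - <<'E'
from h import *
im,d,s=snap('wrist'); P=cloud('wrist',d,s); z=P[...,2]; m=(d>0)&(z>.046)&(z<.06)&(abs(P[...,0]-.61)<.05)&(abs(P[...,1]+.1)<.05)
print('knob',m.sum(),cv2.minAreaRect((P[m][:,:2]*1000).astype(np.float32)),z[m].mean(),s['tool_pos'])
plan([([.6105,-.099,.0195],tool(YAW))])
E
```

```text
knob 1212 ((609.5523681640625, -99.08325958251953), (29.79452896118164, 23.891292572021484), 86.2638931274414) 0.05205151708091955 [ 0.6125901  -0.09859644  0.12237555]
off [0.004, -0.0005, 0.1381] rot [-0.0003, 0.0019, 0.0006] mm 103.0 deg 0.2
```

Emit:
arm_command:
  offset:
    - [0.003,0,0.07]
    - [0.003,0,0.12]
    - [0.003,0,0.137]
    - [0.003,0,0.137]
    - [0.003,0,0.137]
    - [0.003,0,0.137]
    - [0.003,0,0.137]
    - [0.003,0,0.137]
  rotation:
    - [0,0,0]
    - [0,0,0]
    - [0,0,0]
    - [0,0,0]
    - [0,0,0]
    - [0,0,0]
    - [0,0,0]
    - [0,0,0]
  grip: [0.4,0.4,0.4,0.4,-1,-1,-1,-1]

```text
time_s: 30.2
tool_pos: [0.6102, -0.0989, 0.0189]
tcp_rot: [[-0.998, 0.069, 0.001], [0.069, 0.998, -0.001], [-0.002, -0.0, -1.0]]
contact_force: [-0.1, -0.2, 2.5]
gripper_width: 0.325
```

Emit:
arm_command:
  offset:
    - [0,0,0]
    - [0,0,0]
    - [0,0,-0.08]
    - [0,0,-0.15]
    - [0,0,-0.2]
    - [0,0,-0.2]
    - [0,0,-0.2]
  rotation:
    - [0,0,0]
    - [0,0,0]
    - [0,0,0]
    - [0,0,0]
    - [0,0,0]
    - [0,0,0]
    - [0,0,0]
  grip: [-1,-1,-1,-1,-1,-1,-1]

```text
time_s: 31.08
tool_pos: [0.6081, -0.0984, 0.1655]
tcp_rot: [[-0.998, 0.069, -0.004], [0.069, 0.998, 0.001], [0.004, 0.0, -1.0]]
contact_force: [-0.1, -0.1, -4.5]
gripper_width: 0.329
```

```bash
python3 - <<'E'
from h import *
p=np.array(env.get_state()['tool_pos']); print(p)
plan([([.476,-.065,.165],tool(YAW))])
E
```

```text
[ 0.60812063 -0.09839084  0.16550859]
off [0.1788, 0.0323, 0.0015] rot [0.0002, -0.0021, 0.0004] mm 136.0 deg 0.3
```

Emit:
arm_command:
  offset:
    - [0.08,0.015,0]
    - [0.16,0.03,0]
    - [0.178,0.032,0]
    - [0.178,0.032,0]
    - [0.178,0.032,0.03]
    - [0.178,0.032,0.053]
    - [0.178,0.032,0.053]
    - [0.178,0.032,0.053]
  rotation:
    - [0,0,0]
    - [0,0,0]
    - [0,0,0]
    - [0,0,0]
    - [0,0,0]
    - [0,0,0]
    - [0,0,0]
    - [0,0,0]
  grip: [-1,-1,-1,-1,-1,-1,-1,-1]

```text
time_s: 32.08
tool_pos: [0.4796, -0.0659, 0.1286]
tcp_rot: [[-0.998, 0.069, 0.002], [0.069, 0.998, -0.0], [-0.002, -0.0, -1.0]]
contact_force: [-0.2, -0.8, -4.8]
gripper_width: 0.325
```

```bash
python3 - <<'E'
from h import *
im,d,s=snap('wrist','w4.png'); P=cloud('wrist',d,s); z=P[...,2]; print(s['tool_pos'])
m=(d>0)&(abs(P[...,0]-.47)<.1)&(abs(P[...,1]+.064)<.17)
for a,b in((.094,.104),(.112,.13),(.15,.17)):
    k=m&(z>a)&(z<b); print(k.sum(),cv2.minAreaRect((P[k][:,:2]*1000).astype(np.float32)),np.median(z[k]))
plan([([.476,-.0648,.114],tool(YAW))])
E
```

```text
[ 0.47964006 -0.06589218  0.12862047]
24944 ((425.4934997558594, -58.205535888671875), (289.613037109375, 30.266159057617188), 85.97929382324219) 0.10045693096819866
38520 ((479.9698791503906, -65.95579528808594), (292.6021728515625, 84.812744140625), 85.9859848022461) 0.12196164085463815
2503 ((477.8719177246094, -65.64310455322266), (52.45480728149414, 34.22172927856445), 85.90081787109375) 0.16132864772321143
off [0.0049, 0.0011, 0.0199] rot [-0.0002, 0.0011, 0.0004] mm 15.0 deg 0.1
```

View pics/w4.png

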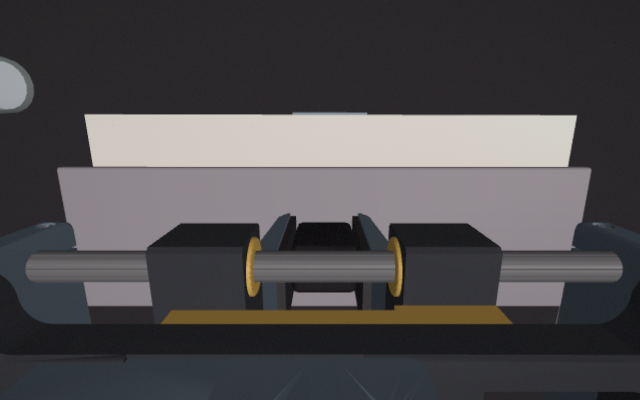

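Emit:
arm_command:
  offset:
    - [0.0048,0.004,0]
    - [0.0048,0.004,0.0]
    - [0.0048,0.004,0.004]
    - [0.0048,0.004,0.01]
    - [0.0048,0.004,0.016]
    - [0.0048,0.004,0.0195]
    - [0.0048,0.004,0.0195]
    - [0.0048,0.004,0.0195]
  rotation:
    - [0,0,0]
    - [0,0,0]
    - [0,0,0]
    - [0,0,0]
    - [0,0,0]
    - [0,0,0]
    - [0,0,0]
    - [0,0,0]
  grip: [-1,-1,-1,-1,-1,-1,-1,-1]

```text
time_s: 33.12
tool_pos: [0.475, -0.0624, 0.114]
tcp_rot: [[-0.998, 0.069, 0.001], [0.069, 0.998, -0.0], [-0.001, -0.0, -1.0]]
contact_force: [-0.3, 0.3, -4.0]
gripper_width: 0.328
```

Emit:
arm_command:
  offset:
    - [0,0,0.0015]
    - [0,0,0.0015]
    - [0,0,0.0015]
    - [0,0,0.0015]
    - [0,0,0.0015]
    - [0,0,0.0015]
    - [0,0,-0.06]
    - [0,0,-0.14]
  rotation:
    - [0,0,0]
    - [0,0,0]
    - [0,0,0]
    - [0,0,0]
    - [0,0,0]
    - [0,0,0]
    - [0,0,0]
    - [0,0,0]
  grip: [-1,-1,0.3,0.3,0.3,0.3,0.3,0.3]

```text
time_s: 34.12
tool_pos: [0.4739, -0.0622, 0.219]
tcp_rot: [[-0.998, 0.069, -0.003], [0.069, 0.998, 0.0], [0.003, 0.0, -1.0]]
contact_force: [0.9, -1.0, 0.2]
gripper_width: 0.651
```

```bash
sed -i 's/^CH=.*/CH=np.array([.4675,-.062]); YAW=-4.0/' h.py; python3 - <<'E'
from h import *
im,d,s=snap('wrist'); P=cloud('wrist',d,s); z=P[...,2]; print(s['tool_pos'])
m=(d>0)&(abs(P[...,0]-.47)<.1)&(abs(P[...,1]+.064)<.17)
k=m&(z>.094)&(z<.1033); print('lip',cv2.minAreaRect((P[k][:,:2]*1000).astype(np.float32)),np.median(z[k]))
k=m&(z>.1037)&(z<.113); print('lid',cv2.minAreaRect((P[k][:,:2]*1000).astype(np.float32)),np.median(z[k]))
A=np.c_[P[k][:,:2],np.ones(k.sum())]; print('slope',np.linalg.lstsq(A,P[k][:,2],rcond=None)[0])
# board
im,d,_=snap('top'); P=cloud('top',d); z=P[...,2]; m=(d>0)&(z>.18)&(abs(P[...,0]-.64)<.06)&(abs(P[...,1]-.218)<.1)
print('board',cv2.minAreaRect((P[m][:,:2]*1000).astype(np.float32)),z[m].max())
for j in('x','-x'): print(j); plan([([.64,.2185,.3],tool(-6.4,0,j))])
E
```

```text
[ 0.47390696 -0.06218602  0.21897282]
lip ((467.10552978515625, -61.19383239746094), (289.11322021484375, 113.3818359375), 85.812255859375) 0.1005233325965465
lid ((475.40863037109375, -62.537811279296875), (292.71710205078125, 84.05642700195312), 85.9757080078125) 0.10652819231882998
slope [1.0114383e-03 7.7481649e-05 1.0605693e-01]
board ((640.1661376953125, 218.0084228515625), (149.0609588623047, 9.340972900390625), 83.98668670654297) 0.20516065047890852
x
off [-0.19, 0.389, -0.0976] rot [0.005, 0.0058, 0.7704] mm 332.0 deg 92.5
-x
off [-0.19, 0.389, -0.0976] rot [-0.0058, 0.0049, -0.7295] mm 332.0 deg 87.6
```

Lid is home: chest x ≈ 8 mm, y ≈ −1 mm, flat, top at 0.1065. Next is the board.

Emit:
arm_command:
  offset:
    - [-0.02,0.02,-0.06]
    - [-0.05,0.08,-0.098]
    - [-0.08,0.15,-0.098]
    - [-0.12,0.22,-0.098]
    - [-0.15,0.3,-0.098]
    - [-0.18,0.36,-0.098]
    - [-0.19,0.389,-0.098]
    - [-0.19,0.389,-0.098]
  rotation:
    - [0,0,0.08]
    - [0,0,0.16]
    - [0,0,0.24]
    - [0,0,0.32]
    - [0,0,0.4]
    - [0,0,0.48]
    - [0,0,0.56]
    - [0,0,0.64]
  grip: [0,0,0,0,0,0,0,0]

```text
time_s: 35.22
tool_pos: [0.6374, 0.221, 0.2903]
tcp_rot: [[-0.158, 0.987, -0.001], [0.987, 0.158, -0.001], [-0.0, -0.001, -1.0]]
contact_force: [-0.9, -0.0, 0.0]
gripper_width: 0.501
```

```bash
python3 - <<'E'
from h import *
plan([([.64,.2185,.27],tool(-6.2,0,'x'))])
E
```

```text
off [-0.0039, 0.0029, 0.0271] rot [-0.0007, 0.0003, 0.1273] mm 20.0 deg 15.3
```

Emit:
arm_command:
  offset:
    - [-0.004,0.003,0.01]
    - [-0.004,0.003,0.02]
    - [-0.004,0.003,0.027]
    - [-0.004,0.003,0.027]
    - [-0.004,0.003,0.027]
  rotation:
    - [0,0,0.08]
    - [0,0,0.127]
    - [0,0,0.127]
    - [0,0,0.127]
    - [0,0,0.127]
  grip: [0,0,0,0,0]

```text
time_s: 35.85
tool_pos: [0.6399, 0.2163, 0.2724]
tcp_rot: [[0.104, 0.995, 0.001], [0.995, -0.104, -0.0], [-0.0, 0.001, -1.0]]
contact_force: [-0.2, 0.9, 0.1]
gripper_width: 0.5
```

```bash
python3 - <<'E'
from h import *
im,d,s=snap('wrist','w5.png'); P=cloud('wrist',d,s); z=P[...,2]; print(s['tool_pos'])
m=(d>0)&(z>.185)&(z<.21)&(abs(P[...,0]-.64)<.05)&(abs(P[...,1]-.218)<.1)
print('board',m.sum(),cv2.minAreaRect((P[m][:,:2]*1000).astype(np.float32)),np.median(z[m]))
plan([([.64,.2185,.168],tool(-6.2,0,'x'))])
E
```

```text
[0.63988821 0.21633586 0.27238585]
board 1626 ((639.6049194335938, 219.43788146972656), (148.87496948242188, 7.5744171142578125), 83.80308532714844) 0.19821762203287113
off [0.0028, -0.0004, 0.1394] rot [0.0007, -0.0, 0.002] mm 104.0 deg 0.3
```

View pics/w5.png

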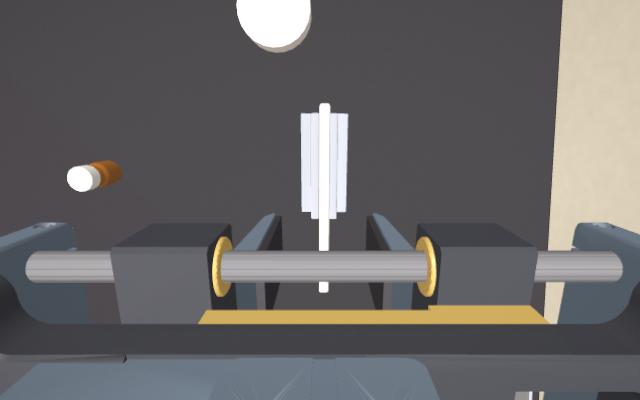

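The board's top edge (column 324) sits between the open fingers and is aligned with them. Descending.

Emit:
arm_command:
  offset:
    - [0.003,0,0.07]
    - [0.003,0,0.139]
    - [0.003,0,0.139]
    - [0.003,0,0.139]
    - [0.003,0,0.139]
    - [0.003,0,0.139]
    - [0.003,0,0.139]
    - [0.003,0,0.139]
  rotation:
    - [0,0,0.002]
    - [0,0,0.002]
    - [0,0,0.002]
    - [0,0,0.002]
    - [0,0,0.002]
    - [0,0,0.002]
    - [0,0,0.002]
    - [0,0,0.002]
  grip: [0,0,0,0,-1,-1,-1,-1]

```text
time_s: 36.9
tool_pos: [0.6402, 0.2185, 0.1683]
tcp_rot: [[0.109, 0.994, 0.001], [0.994, -0.109, -0.0], [-0.0, 0.001, -1.0]]
contact_force: [-0.3, -0.3, -0.4]
gripper_width: 0.094
```

Emit:
arm_command:
  offset:
    - [0,0,0]
    - [0,0,0]
    - [0,0,-0.05]
    - [0,0,-0.12]
    - [0,0,-0.19]
    - [0,0,-0.19]
    - [0,0,-0.19]
  rotation:
    - [0,0,0]
    - [0,0,0]
    - [0,0,0]
    - [0,0,0]
    - [0,0,0]
    - [0,0,0]
    - [0,0,0]
  grip: [-1,-1,-1,-1,-1,-1,-1]

```text
time_s: 37.78
tool_pos: [0.6394, 0.2183, 0.3088]
tcp_rot: [[0.109, 0.994, -0.002], [0.994, -0.109, -0.001], [-0.001, -0.002, -1.0]]
contact_force: [0.0, -0.2, -2.3]
gripper_width: 0.084
```

```bash
cat >> h.py <<'E'
def dpose(x,z,t,y=.045,L=.160):
    R=tool(YAW,t,'x'); return c2w(x,y,z)-R[:,2]*L, R
E
python3 - <<'E'
from h import *
plan([dpose(.12,.13,18),dpose(.11,.02,18)])
E
```

```text
off [-0.3328, -0.0955, 0.0361] rot [-0.1509, 0.0036, -0.0184] mm 261.0 deg 18.2
off [-0.3331, -0.1086, 0.1828] rot [-0.1509, 0.0036, -0.0184] mm 296.0 deg 18.2
```

Emit:
arm_command:
  offset:
    - [-0.07,-0.02,0]
    - [-0.14,-0.04,0]
    - [-0.21,-0.06,0.01]
    - [-0.28,-0.08,0.02]
    - [-0.333,-0.0955,0.036]
    - [-0.333,-0.0955,0.036]
    - [-0.333,-0.0955,0.036]
    - [-0.333,-0.0955,0.036]
  rotation:
    - [-0.03,0,0]
    - [-0.06,0,-0.005]
    - [-0.1,0.001,-0.01]
    - [-0.15,0.004,-0.018]
    - [-0.15,0.004,-0.018]
    - [-0.15,0.004,-0.018]
    - [-0.15,0.004,-0.018]
    - [-0.15,0.004,-0.018]
  grip: [-1,-1,-1,-1,-1,-1,-1,-1]

```text
time_s: 38.78
tool_pos: [0.5422, -0.021, 0.2829]
tcp_rot: [[0.069, 0.949, 0.308], [0.998, -0.066, -0.019], [0.002, 0.309, -0.951]]
contact_force: [0.1, 0.5, -2.1]
gripper_width: 0.083
```

```bash
python3 - <<'E'
from h import *
plan([dpose(.12,.13,18),dpose(.11,.03,18),dpose(.1,.006,18)])
im,d,s=snap('side','s2.png'); cv2.imwrite('pics/s2.png',cv2.resize(im[100:280,220:460],None,fx=3.3,fy=3.3)[:,:,::-1])
P=cloud('side',d); r=models.outline_of('side','board')
q=P[r[0]['region']&(d>0)]; print(r[0]['confidence'],len(q),q.min(0),q.max(0))
E
```

```text
off [-0.0014, -0.0017, 0.0005] rot [-0.0001, -0.0012, -0.0] mm 1.0 deg 0.1
off [-0.0017, -0.0556, 0.1232] rot [-0.0001, -0.0012, -0.0] mm 101.0 deg 0.1
off [-0.0018, -0.0781, 0.1495] rot [-0.0001, -0.0012, -0.0] mm 126.0 deg 0.1
0.72 997 [ 0.52126309 -0.09935828 -0.00542684] [0.81676435 0.35362075 0.31530677]
```

View pics/s2.png

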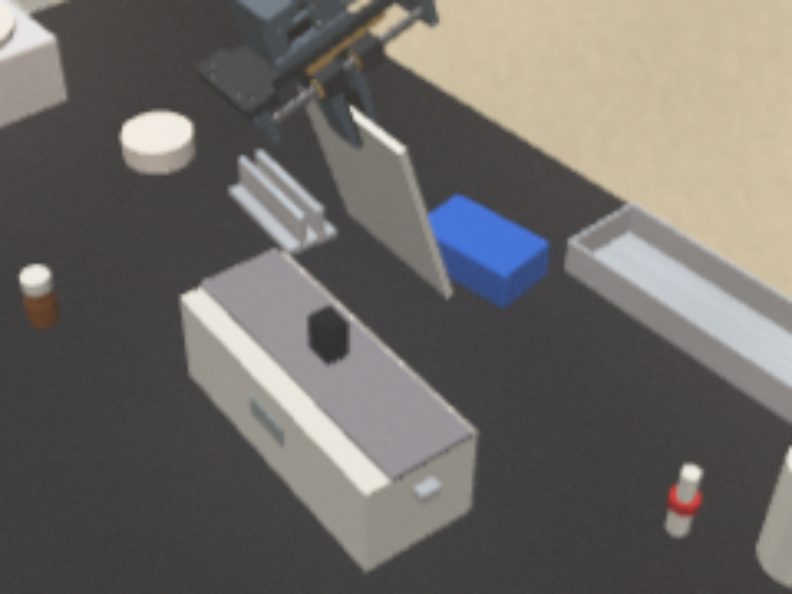

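The board is tilted with its top toward the chest, and its lower edge is near crop (450,295), beyond the chest. Lowering.

Emit:
arm_command:
  offset:
    - [-0.0015,-0.02,0.05]
    - [-0.0015,-0.045,0.1]
    - [-0.0015,-0.055,0.123]
    - [-0.0015,-0.067,0.136]
    - [-0.0015,-0.077,0.148]
    - [-0.0015,-0.077,0.148]
    - [-0.0015,-0.077,0.148]
  rotation:
    - [0,0,0]
    - [0,0,0]
    - [0,0,0]
    - [0,0,0]
    - [0,0,0]
    - [0,0,0]
    - [0,0,0]
  grip: [-1,-1,-1,-1,-1,-1,-1]

```text
time_s: 39.75
tool_pos: [0.522, -0.0214, 0.161]
tcp_rot: [[0.07, 0.948, 0.311], [0.998, -0.067, -0.02], [0.002, 0.312, -0.95]]
contact_force: [0.4, -0.1, -1.9]
gripper_width: 0.087
```

```bash
python3 - <<'E'
from h import *
s=env.get_state(); print(s['tool_pos'],s['contact_force'])
plan([dpose(.1,.006,18),dpose(.096,.0015,18),dpose(.093,.001,18)])
E
```

```text
[ 0.52199344 -0.02137959  0.16095024] [ 0.39968256 -0.11665797 -1.93773712]
off [0.0009, -0.0024, 0.0031] rot [0.0014, -0.0009, -0.0006] mm 3.0 deg 0.2
off [0.0009, -0.0093, 0.0072] rot [0.0014, -0.0009, -0.0006] mm 8.0 deg 0.2
off [0.0009, -0.0133, 0.0065] rot [0.0014, -0.0009, -0.0006] mm 11.0 deg 0.2
```

Emit:
arm_command:
  offset:
    - [0,-0.004,0.004]
    - [0,-0.009,0.0072]
    - [0,-0.011,0.0072]
    - [0,-0.0125,0.007]
    - [0,-0.0125,0.007]
    - [0,-0.0125,0.007]
  rotation:
    - [0,0,0]
    - [0,0,0]
    - [0,0,0]
    - [0,0,0]
    - [0,0,0]
    - [0,0,0]
  grip: [-1,-1,-1,-1,-1,-1]

```text
time_s: 40.5
tool_pos: [0.5152, -0.0209, 0.1532]
tcp_rot: [[0.07, 0.947, 0.312], [0.998, -0.067, -0.02], [0.002, 0.313, -0.95]]
contact_force: [1.9, 1.2, 5.0]
gripper_width: 0.087
```

```bash
python3 - <<'E'
from h import *
s=env.get_state(); print(s['tool_pos'],s['contact_force'])
plan([dpose(.093,.0015,18)])
E
```

```text
[ 0.51523855 -0.02090158  0.15320814] [1.88105397 1.24520454 5.04850245]
off [0.0009, -0.0013, -0.0011] rot [0.002, -0.0009, -0.0005] mm 1.0 deg 0.3
```

Emit:
arm_command:
  offset:
    - [0,0,0]
    - [0,0,0]
    - [0,0,0]
    - [0,0,0]
    - [0,0,-0.03]
    - [0,0,-0.08]
    - [0,0,-0.15]
    - [0,0,-0.15]
  rotation:
    - [0,0,0]
    - [0,0,0]
    - [0,0,0]
    - [0,0,0]
    - [0,0,0]
    - [0,0,0]
    - [0,0,0]
    - [0,0,0]
  grip: [-0.4,-0.4,-0.4,-0.4,-0.4,-0.4,-0.4,-0.4]

```text
time_s: 41.5
tool_pos: [0.4806, -0.0187, 0.2635]
tcp_rot: [[0.07, 0.946, 0.317], [0.998, -0.067, -0.02], [0.002, 0.318, -0.948]]
contact_force: [-0.0, 0.6, -1.0]
gripper_width: 0.297
```

Emit:
arm_command:
  offset:
    - [0,0,-0.08]
    - [0,0,-0.15]
    - [0,0,-0.15]
    - [0,0,-0.15]
  rotation:
    - [0,0,0]
    - [0,0,0]
    - [0,0,0]
    - [0,0,0]
  grip: [-0.4,-0.4,-0.4,-0.4]

```text
time_s: 42.0
tool_pos: [0.4438, -0.0164, 0.3643]
tcp_rot: [[0.07, 0.949, 0.306], [0.998, -0.068, -0.02], [0.002, 0.307, -0.952]]
contact_force: [-0.6, 0.2, 0.1]
gripper_width: 0.299
```

```bash
python3 - <<'E'
from h import *
im,d,s=snap('side'); cv2.imwrite('pics/s3.png',cv2.resize(im[100:280,220:460],None,fx=3.3,fy=3.3)[:,:,::-1])
P=cloud('wrist',*snap('wrist')[1:]); 
a=np.radians(4); f=lambda P:((P[...,:2]-CH)@np.array([np.cos(a),-np.sin(a)]),(P[...,:2]-CH)@np.array([np.sin(a),np.cos(a)]),P[...,2])
for n,Q in(('wrist',P),('top',cloud('top',snap('top')[1])),('side',cloud('side',d))):
    x,y,z=f(Q); k=(abs(x-.06)<.1)&(abs(y-.045)<.13)
    for lo,hi in((.115,.125),(.16,.2)):
        m=k&(z>lo)&(z<hi)&(x>.025 if hi<.16 else x>-.03); 
        if m.sum()>5: print(n,lo,m.sum(),'x',np.percentile(x[m],[5,50,95]).round(3),'y',np.percentile(y[m],[2,98]).round(3),'z',np.percentile(z[m],[5,95]).round(3))
    m=k&(z>.175)&(x>-.03)
    m=k&(abs(z-.1065)<.004)&(x>-.03)&(x<.035)&(abs(y)<.14); print(n,'lid z',np.median(z[m]) if m.any() else None)
E
```

```text
wrist 0.115 56 x [0.055 0.057 0.058] y [-0.001  0.075] z [0.116 0.125]
wrist 0.16 1048 x [0.028 0.031 0.038] y [-0.025  0.118] z [0.173 0.182]
wrist lid z 0.10645931152474641
top 0.115 25 x [0.057 0.058 0.06 ] y [-0.026  0.119] z [0.115 0.125]
top 0.16 77 x [0.03  0.036 0.044] y [-0.027  0.12 ] z [0.163 0.184]
top lid z 0.10631390828325582
side 0.115 41 x [0.046 0.049 0.053] y [-0.031  0.112] z [0.116 0.125]
side 0.16 181 x [0.028 0.031 0.035] y [-0.03   0.115] z [0.163 0.181]
side lid z 0.10563336794663691
```

View pics/s3.png

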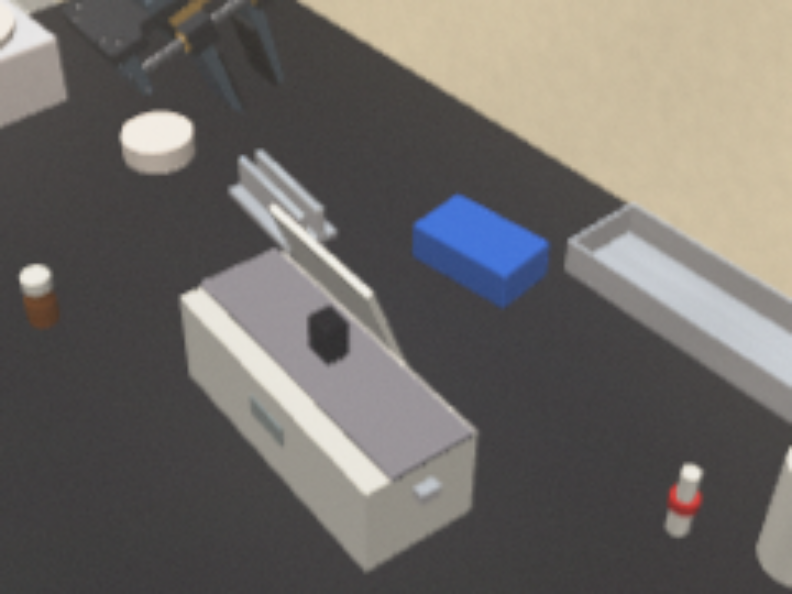

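Emit:
arm_command:
  offset:
    - [0,0,0]
    - [0,0,0]
    - [0,0,0]
    - [0,0,0]
  rotation:
    - [0,0,0]
    - [0,0,0]
    - [0,0,0]
    - [0,0,0]
  grip: [-0.4,-0.4,-0.4,-0.4]

```text
time_s: 42.65
tool_pos: [0.4444, -0.0164, 0.3661]
tcp_rot: [[0.07, 0.948, 0.309], [0.998, -0.067, -0.02], [0.002, 0.31, -0.951]]
contact_force: [0.5, -0.5, 0.6]
gripper_width: 0.299
```

```bash
python3 - <<'E'
from h import *
d=snap('top')[1]; P=cloud('top',d); z=P[...,2]
m=(d>0)&(z>.16)&(z<.19)&(abs(P[...,0]-.5)<.06)&(abs(P[...,1]+.02)<.12)
print('board top',m.sum(),cv2.minAreaRect((P[m][:,:2]*1000).astype(np.float32)))
print(env.sign_off())
E
```

```text
board top 71 ((507.8860168457031, -19.228164672851562), (148.45423889160156, 15.19992446899414), 85.43061065673828)
the job is handed in; nothing more can be done
None
```

I put both amber bottles in the chest, put the lid back home and leaned the board against the far side. I handed the job in at about 43 s. Only two real bottles were there; the red and yellow look-alikes I left alone.

What the last checks showed:
- **Bottles:** each stood upright with its cap top at z ≈ 0.081 m, at chest x ≈ 0–1 mm and y ≈ −71 and +75 mm. I measured them before the lid went back on and could not see them after.
- **Lid:** flat, with its plate top at 0.1065 m, and about 1 mm off home.
- **Board:** slopes about 18° and rests on the chest's far edge. Its foot is at chest x ≈ 90 mm and its middle is 46 mm off the chest's centre, within the 90 mm allowed. I offset it on purpose so the fingers would clear the knob. It is square to within about 1°.

One disagreement: estimates of the chest's position along its length differed by 2–3 mm between views. I used the lip seen close up when I put the lid back.

No other checks failed. I moved none of the bystanders on purpose, but did not measure their positions again at the end.

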